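Fish a dropped stool stretcher out of the gap and set it against the stop

TASK

A short eight-sided stool stretcher has dropped into the narrow gap between the drawer cabinet and the loaded toolbox. Take the bent rod from its rest, fish the stretcher out of the gap with it, and hang the rod back in the rest. Then lay the stretcher in the V cradle a little clear of the end stop and slide it along the groove until its end touches the stop, leaving the glue bottle, the tin and the plane where they are.

Things in the scene. Friction and masses are not known exactly. Their poses are not given: they have to be found in the camera images.
- cabinet: Fixed low wooden drawer cabinet, 130 mm in its x, 250 mm in its y, 105 mm high, drawers on its -x face. Origin: centre of its underside. The gap runs along its +x face (x = +65 mm), parallel to its y, with the bench top as floor; the gap's mouth is at the cabinet's -y end (y = -125 mm), beyond which the bench is clear.
- toolbox: Fixed grey steel toolbox, 160 mm in its x, 340 mm in its y, 105 mm high, with a folded handle on top 7 mm proud. Origin: centre of its underside. Parallel to the cabinet; its -x face (x = -80 mm) is the gap's other wall. The gap is 54 to 58 mm wide, open above and at both ends. At the mouth its end is level with the cabinet's within 10 mm.
- stretcher: The dropped part: loose wooden eight-sided bar, 36 mm across flats, 120 mm long, plus a round tenon 22 mm across and 15 mm long on each end: 150 mm over all, 70 to 130 g, ends alike. Origin: on its axis at mid length; long axis = y. It lies on a flat (axis 18 mm up, two flats upright) along the gap, far end 175 to 200 mm in from the mouth.
- hook: The bent rod, 180 g: dark wooden eight-sided handle, 24 mm across flats, from y = -75 to +35 mm, two flats upright; then an 8 mm steel rod along +y to y = 105 mm, where it bends square down (-z), tip 144 mm below the handle's axis. Origin: on the handle's axis at the place to grip; centre of mass about 30 mm ahead in y. Hangs in the rest, leg down.
- rest: Fixed wooden rest: base 70 by 175 mm, 14 mm thick, two posts with open V forks 75 mm wide on top (at y = -55 mm under the handle, y = +75 mm under the rod), reaching 195 mm up. Origin: underside, below the place to grip. The hung rod has its handle axis along the rest's y, 175 mm up, its origin above the rest's (within 5 mm), its leg free at y = +105 mm.
- cradle: Fixed plywood cradle, base 76 by 230 mm. Origin: centre of underside. Two boards make a 90-degree V groove along y, -100 to +100 mm; bottom line 22 mm up, upper edges 39 mm up, 60 mm wide over all with the side rails. A stop block 66 mm high closes the -y end. A stretcher lying in it has two flats upright and its axis 47.5 mm up; when it touches the stop its origin is at y = -25 mm.
- stop_face (a point): The point of the end stop's face that the middle of the stretcher's end should touch, on the axis of a stretcher lying in the groove, 47.5 mm up. Its axes are the cradle's; the groove runs from it along +y.
- tin: Bystander: round metal wax tin, 83 mm diameter, 46 mm high. Origin: centre of its underside. Leave alone.
- plane: Bystander: wooden hand plane, 50 by 160 mm, 85 mm high with its iron. Origin: centre of its underside. Leave alone.
- glue: Bystander: white glue bottle standing upright, 60 mm diameter, 150 mm high. Origin: centre of its underside. Leave alone.
Not all that is in view belongs to the job. What is meant by the stretcher is not turquoise, and is the larger of those in its own colour. Leave any green or turquoise look-alike of the rest alone.

How it is judged:
On the way, in this order (a step that is already met when the one before it is completed fails the run):
1. The bent rod bears on the stretcher while it is still in the gap (contact force between hook and stretcher above 0.05 N and y of stretcher in the frame of cabinet above -0.1 m), for 0.05 s.
2. The stretcher is wholly out of the gap, on the bench ((y of stretcher in the frame of cabinet below -0.2 m or y of stretcher in the frame of cabinet above 0.2 m) and height (world z) of stretcher below 0.03 m), for 0.1 s.
3. The bent rod hangs in its rest again and has been let go (z of hook in the frame of rest between 0.165 and 0.185 m and x of hook in the frame of rest between -0.01 and 0.01 m and y of hook in the frame of rest between -0.025 and 0.025 m and angle between hook's own z axis and vertical below 0.3 rad and contact force between the fingers and hook below 0.1 N), for 0.1 s.
4. The stretcher lies in the V groove with its end still more than 5 mm off the stop (y of stretcher in the frame of stop_face between 0.08 and 0.14 m and x of stretcher in the frame of stop_face between -0.004 and 0.004 m and z of stretcher in the frame of stop_face below 0.003 m and angle between the y axis of stretcher and the y axis of cradle, either way round below 0.06 rad), for 0.1 s.
At the end, for the whole second after the job is handed in: The stretcher lies at rest in the V groove (axis within 3 mm and 0.05 rad of its seat) with its end against the stop (gap under 2.5 mm), and the bent rod hangs at rest in both forks of its rest, leg down (within 10 mm sideways and in height, 25 mm lengthwise, 0.3 rad), all released (y of stretcher in the frame of stop_face between 0.072 and 0.0775 m and x of stretcher in the frame of stop_face between -0.003 and 0.003 m and z of stretcher in the frame of stop_face between -0.003 and 0.003 m and angle between the y axis of stretcher and the y axis of cradle, either way round below 0.05 rad and linear speed of stretcher below 0.01 m/s and z of hook in the frame of rest between 0.165 and 0.185 m and x of hook in the frame of rest between -0.01 and 0.01 m and y of hook in the frame of rest between -0.025 and 0.025 m and angle between hook's own z axis and vertical below 0.3 rad and linear speed of hook below 0.02 m/s); the robot touches nothing.
It fails at once if the fingers touch the stretcher while it is in the gap (contact force between the fingers and stretcher above 0.3 N and y of stretcher in the frame of cabinet between -0.15 and 0.2 m).
It fails at once if the glue bottle, tin or plane is moved by more than 30 mm (distance of any of glue, tin, plane from where it was at the start of the episode above 0.03 m).
It also fails if it takes over 72 s, if anything falls off the work surface, if the arm or the gripper's body presses on something with over 40 N, if the wrist force passes 120 N, or if a joint passes its speed limit or range.

ROBOT

A 6-joint arm with a two-finger parallel gripper is mounted at the origin on the work surface. World frame = base frame: x ahead of the robot, y to its left, z up, the work surface at z = 0. Lengths are in m, angles in rad, forces in N, time in s.
With the tool pointing down it reaches from about 0.325 to 1 m from the base axis. Payload 5.1 kg.
Tool frame: the origin (TCP) lies at the very end of the fingers, on their centre line; the grasp point (between the pads) lies 19 mm behind it; z points along the fingers, x is the direction in which the jaws open and shut, and the axes are right-handed (so a half turn about z gives the same grasp; the last joint's range is limited). The gripper opens to 85 mm and grips with 20 to 120 N. Pads are 22 mm wide; open, the fingers measure 114 mm over their backs; the gripper's body (76 mm by 85 mm) begins 54 mm behind the grasp point. The pads swing forward as they close: fully open they stand 13 mm farther back than shut.
Start: joints at [1.255, 0.124, 1.65, -0, 1.367, -0.083], TCP at [0.15, 0.632, 0.231] pointing down, gripper open.
Joint ranges: [-2.61, 2.61], [-1.02, 2.33], [0.03, 2.71], [-1.35, 4.49], [0.32, 2.68], [-2.91, 2.91]. Speed limits (rad/s): [2.57, 2.57, 3.14, 3.14, 3.14, 3.14].

INTERFACE

Orientations are given as a rotation vector (axis times angle).
In Python, from workcell import state, camera, hand_in gives the robot as it stands.
- The arm moves only by the tool move_arm, never from a script. Its argument "rows" is a list of rows, each an object with "translation": the shift along the world's x, y, z in mm, a list of three; "spin": the turn about the world's z in rad. A call has 1 to 5 rows; each row shifts and turns the commanded pose from where the row before left it; what a row does not reach is not made up. A row lasts 1/8 s, in which the tool goes at most 62.5 mm and 10.7 degrees, less where a joint would pass 70% of its speed; a pose out of reach is approached as far as the arm can. A call with a gripper value outside its range is refused whole. "hand" is the opening in per cent of the stroke, from 0 (shut) to 100 (fully open), set as the call begins (left out, the last holds). The fingers move at their own pace and stop on an object; "grip_force" is the grip in N (left out, the last holds). Time passes only in rows, so rows that do not move let the fingers close. It gives the time, the measured TCP pose, the force and the opening at its end, in the units of the state.
- state(): the state, without advancing time (a new reading comes with each control period).
- camera(name): name is "side" or "top" or "wrist"; returns a dict with "pixels" (420x560x3 uint8, blue, green, red), "z_map" (420x560 float32, m along the optical axis (not along the pixel's ray), 0 where there is no reading), "intrinsics" (3x3 intrinsics, pixels), "distortion" ([k1, k2, p1, p2, k3] as OpenCV has them; the pictures are not rectified), "extrinsics" (4x4, takes a point from camera to world coordinates); the wrist camera has in their place "mount" (4x4, takes a point from camera to tool coordinates, whose origin is the TCP and whose axes are the tool frame's). Camera axes: x right, y down, z forward; pixel columns grow to the right and rows downward; lengths in m; the calibration is good to about 2 mm. A picture is of the moment at which its call begins: read the wrist's pose just before it.
- hand_in(): hands the job in, once; it reports no verdict.
The state is a dict: "clock": time; "joint_pos": joint angles; "qd": joint speeds; "joint_torque": joint torques, N m; "ee_pos": TCP position; "ee_rot": TCP orientation; "ft_force": force on the tool from outside, world axes, zero at the start; "wrist_torque": the same for the moment, N m; "opening": finger opening in m.
Only numpy, scipy, OpenCV 4.12 (cv2) and the standard library are available. Lean on these libraries where they do the work, as an engineer would, in place of code of your own. Each camera call takes 0.05 s, during which the arm holds its last target.

## Working session

There is one attempt and no reset: what is moved stays moved. The work goes in short steps, Python scripts to look and compute and a tool call to move; the robot and the scene stay as the last step left them, time stands still between calls to the robot, and variables do not carry over. Pictures are saved under pics/ and viewed, and the job is handed in when it is done.

Besides the shell and the picture viewer there is one more tool, called after ">>>" as name(argument=value, ...) on one line, values as JSON. move_arm: Moves the arm, as the interface text tells. Its arguments: {"type":"object","properties":{"rows":{"type":"array","items":{"type":"object","properties":{"translation":{"type":"array","items":{"type":"number"}},"spin":{"type":"number"}}}},"hand":{"type":"number"},"grip_force":{"type":"number"}},"required":["rows"]}

```bash
ls; mkdir -p pics; python3 - <<'E'
from workcell import state,camera
import cv2,numpy as np
s=state()
for k,v in s.items(): print(k,np.round(v,4))
for n in ["side","top","wrist"]:
    c=camera(n); cv2.imwrite(f"pics/{n}0.png",c["pixels"]); np.savez(f"{n}0.npz",**c)
    print(n,c["intrinsics"],c["distortion"],c.get("extrinsics",c.get("mount")))
E
```

```text
pics
clock 0.0
joint_pos [ 1.2554e+00  1.2450e-01  1.6517e+00  1.0000e-04  1.3675e+00 -8.2600e-02]
qd [-0.0002  0.002   0.0015  0.0017 -0.0014 -0.0016]
joint_torque [-7.00000e-04 -4.23614e+01 -3.65450e+01 -1.00000e-04  6.80000e-03
  0.00000e+00]
ee_pos [0.1498 0.6319 0.2301]
ee_rot [ 2.4635  1.9478 -0.0028]
ft_force [ 0.8806 -0.0711 -0.1141]
wrist_torque [0.0418 0.0525 0.0273]
opening 0.0854
side [[462.66357958   0.         274.1670092 ]
 [  0.         462.66357958 208.93027052]
 [  0.           0.           1.        ]] [-0.15372253  0.          0.          0.          0.        ] [[ 9.45656908e-01 -2.34298285e-01  2.25471341e-01  1.65949764e-01]
 [-3.25165768e-01 -6.82426679e-01  6.54645745e-01 -9.87581858e-01]
 [ 4.85283079e-04 -6.92385833e-01 -7.21527285e-01  1.21742365e+00]
 [ 0.00000000e+00  0.00000000e+00  0.00000000e+00  1.00000000e+00]]
top [[431.92142879   0.         279.22365281]
 [  0.         431.92142879 214.03350846]
 [  0.           0.           1.        ]] [-0.04389233  0.          0.          0.          0.        ] [[ 0.02321209 -0.99863921  0.04670048  0.4622206 ]
 [-0.99955    -0.02407036 -0.0179003   0.03062738]
 [ 0.01900004 -0.04626396 -0.99874854  1.38063768]
 [ 0.          0.          0.          1.        ]]
wrist [[327.67451227   0.         271.92876637]
 [  0.         327.67451227 212.93325158]
 [  0.           0.           1.        ]] [-0.04474998  0.          0.          0.          0.        ] [[ 9.99999443e-01  2.66881815e-04 -1.02080100e-03  1.18915794e-03]
 [ 7.91894510e-05  9.45768689e-01  3.24840855e-01 -8.25318151e-02]
 [ 1.05213574e-03 -3.24840756e-01  9.45768141e-01 -1.42525618e-01]
 [ 0.00000000e+00  0.00000000e+00  0.00000000e+00  1.00000000e+00]]
```

View pics/top0.png

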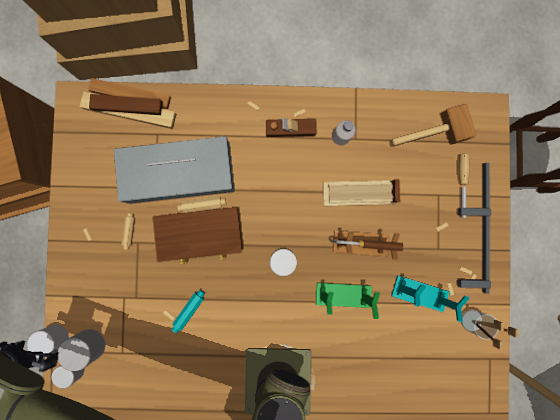

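View pics/side0.png

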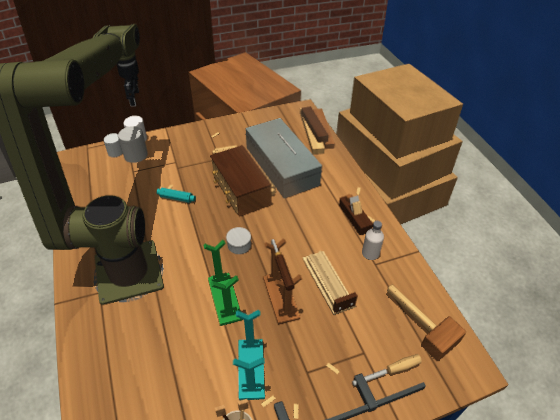

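View pics/wrist0.png

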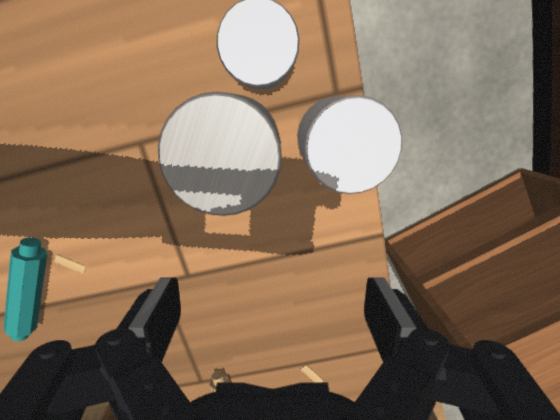

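```bash
cat > h.py <<'E'
import numpy as np,cv2
from scipy.spatial.transform import Rotation as R
def load(f): return dict(np.load(f))
def norm(c,uv):
    return cv2.undistortPoints(np.array(uv,float).reshape(-1,1,2),c["intrinsics"],c["distortion"]).reshape(-1,2)
def T(c,st=None):
    if "extrinsics" in c: return c["extrinsics"]
    M=np.eye(4); M[:3,:3]=R.from_rotvec(st["ee_rot"]).as_matrix(); M[:3,3]=st["ee_pos"]; return M@c["mount"]
def plane(c,uv,z,st=None):
    n=norm(c,uv); M=T(c,st); d=np.c_[n,np.ones(len(n))]@M[:3,:3].T; o=M[:3,3]
    return o+d*((z-o[2])/d[:,2])[:,None]
def cloud(c,st=None):
    h,w=c["z_map"].shape; u,v=np.meshgrid(np.arange(w),np.arange(h))
    n=norm(c,np.c_[u.ravel(),v.ravel()]); z=c["z_map"].ravel()[:,None]
    M=T(c,st); p=np.c_[n*z,z]@M[:3,:3].T+M[:3,3]; p[z[:,0]==0]=np.nan
    return p.reshape(h,w,3)
E
python3 - <<'E'
from h import *
c=load("top0.npz"); p=cloud(c)
im=c["pixels"]
crop=im[120:330,90:440]; crop=cv2.resize(crop,None,fx=2.28,fy=2.28,interpolation=cv2.INTER_CUBIC); cv2.imwrite("pics/topcrop.png",crop)
c2=load("side0.npz")
crop=c2["pixels"][90:350,150:400]; cv2.imwrite("pics/sidecrop.png",cv2.resize(crop,None,fx=2.28,fy=2.28,interpolation=cv2.INTER_CUBIC))
for n,uv in dict(cab=(197,233),tb=(150,175),st=(203,205),st2=(128,231),turq=(188,311),tin=(283,262),hand=(385,244),rod=(350,240),cr=(360,193),stop=(396,190),glue=(345,130)).items(): print(n,np.round(p[uv[1],uv[0]],4))
s=load  # tool x
from workcell import state
print(R.from_rotvec(state()["ee_rot"]).as_matrix().round(3))
E
```

```text
cab [0.4601 0.2485 0.1056]
tb [0.6285 0.3936 0.1051]
st [0.5477 0.245  0.0331]
st2 [0.461  0.4783 0.0267]
turq [0.2188 0.2811 0.0357]
tin [ 0.3768 -0.0085  0.0424]
hand [ 0.4417 -0.2877  0.1831]
rod [ 0.4506 -0.1913  0.1722]
cr [ 0.5985 -0.248   0.0242]
stop [ 0.6067 -0.3516  0.0641]
glue [ 0.7743 -0.1806  0.1239]
[[ 0.231  0.973 -0.   ]
 [ 0.973 -0.231 -0.002]
 [-0.002 -0.    -1.   ]]
```

View pics/topcrop.png

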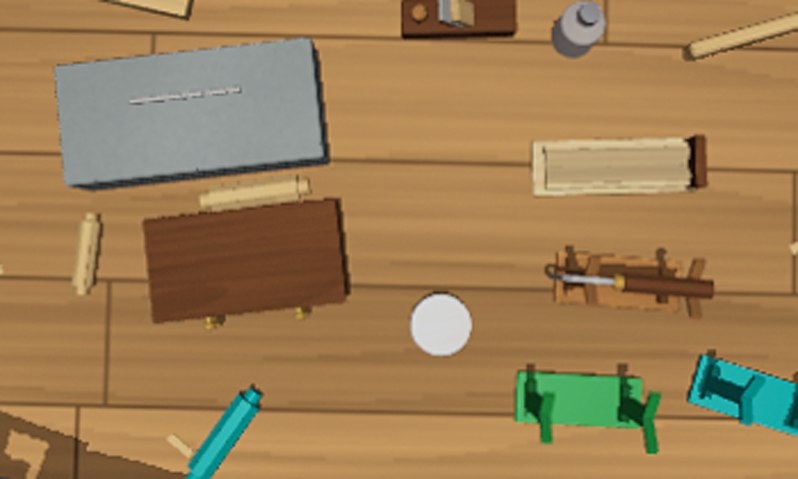

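View pics/sidecrop.png

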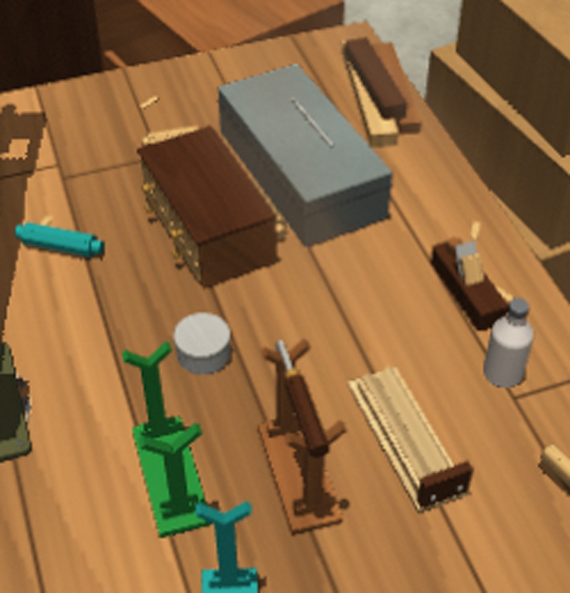

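The top view has three stretcher-like parts. The pale bar in the gap at (203,205) is the larger of the wood-coloured ones, so it is the stretcher. The pale bar at (128,231) is shorter, and the one at (188,311) is turquoise. The brown rest is at (365,242); the green (347,297) and turquoise (425,293) rests are look-alikes. Now I'll take positions from masks.

```bash
python3 - <<'E'
from h import *
c=load("top0.npz"); p=cloud(c); z=p[...,2]
vv,uu=np.mgrid[0:420,0:560]
def rect(name,m,zp=None):
    m=m.astype(np.uint8); n,l,s,_=cv2.connectedComponentsWithStats(m); k=1+np.argmax(s[1:,4]); mm=l==k
    cs,_=cv2.findContours(mm.astype(np.uint8),0,1); ct=max(cs,key=cv2.contourArea).reshape(-1,2)
    zp=np.nanmedian(z[mm]) if zp is None else zp
    w=plane(c,ct,zp)[:,:2]; r=cv2.minAreaRect((w*1000).astype(np.float32))
    print(name,"z",round(zp,4),"n",mm.sum(),"c",np.round(r[0],1),"size",np.round(r[1],1),"ang",round(r[2],2)); print("   box",np.round(cv2.boxPoints(r),0).tolist())
    return mm
box=lambda a,b,cc,d:(uu>=a)&(uu<=b)&(vv>=cc)&(vv<=d)
rect("cab",box(145,250,200,270)&(z>.095),.105)
rect("tb",box(105,240,130,205)&(z>.095)&(z<.111),.105)
hsv=cv2.cvtColor(c["pixels"],cv2.COLOR_BGR2HSV)
m=rect("str",box(170,235,195,215)&(z>.022)&(z<.06),.036)
m2=rect("small",box(118,136,208,250)&(z>.012)&(z<.06),.028)
rect("handle",box(360,410,232,254)&(z>.165)&(hsv[...,2]<130),.187)
rect("rodhandle",box(325,410,230,254)&(z>.155),.18)
rect("cradle",box(315,405,175,210)&(z>.012)&(z<.06),.035)
rect("stop",box(385,405,175,210)&(z>.055),.066)
rect("tin",box(265,300,245,280)&(z>.03),.046)
rect("restbase",box(325,410,225,262)&(z>.008)&(z<.02),.014)
E
```

```text
cab z 0.105 n 3861 c [456.2 249.3] size [135.4 251.9] ang 7.74
   box [[372.0, 365.0], [406.0, 115.0], [540.0, 134.0], [506.0, 383.0]]
tb z 0.105 n 6059 c [648.4 328.2] size [161.6 339.1] ang 7.66
   box [[546.0, 485.0], [591.0, 149.0], [751.0, 171.0], [706.0, 507.0]]
str z 0.036 n 486 c [548.6 249.6] size [ 35.7 148.6] ang 9.17
   box [[519.0, 320.0], [543.0, 173.0], [578.0, 179.0], [554.0, 326.0]]
small z 0.028 n 276 c [460.8 478.7] size [ 29.6 108.2] ang 85.02
   box [[406.0, 469.0], [513.0, 459.0], [516.0, 489.0], [408.0, 498.0]]
handle z 0.187 n 374 c [ 435.5 -277.9] size [ 55.6 114.8] ang 10.62
   box [[398.0, -227.0], [419.0, -339.0], [473.0, -329.0], [452.0, -216.0]]
rodhandle z 0.18 n 624 c [ 443.6 -243.8] size [ 59.1 186. ] ang 0.02
   box [[414.0, -151.0], [414.0, -337.0], [473.0, -337.0], [473.0, -151.0]]
cradle z 0.035 n 1303 c [ 598.9 -255.4] size [ 72.6 218.8] ang 3.66
   box [[556.0, -149.0], [570.0, -367.0], [642.0, -362.0], [628.0, -144.0]]
stop z 0.066 n 130 c [ 603.5 -352.6] size [68.3 15.6] ang 0.53
   box [[569.0, -345.0], [569.0, -361.0], [638.0, -360.0], [638.0, -345.0]]
tin z 0.046 n 538 c [377.1  -8.4] size [73.7 80.1] ang 1.25
   box [[339.0, 31.0], [341.0, -49.0], [415.0, -48.0], [413.0, 32.0]]
restbase z 0.014 n 221 c [ 461.6 -282.6] size [ 28.6 112.3] ang 1.3
   box [[446.0, -227.0], [449.0, -339.0], [477.0, -338.0], [475.0, -226.0]]
```

>>> move_arm(rows=[{"translation": [30,-40,25],"spin": -0.17},{"translation": [35,-45,20],"spin": -0.17},{"translation": [35,-45,20],"spin": -0.17},{"translation": [35,-45,20],"spin": -0.17},{"translation": [35,-45,20],"spin": -0.17}], hand=70)

```text
clock: 0.78
ee_pos: [0.3206, 0.4108, 0.3367]
ee_rot: [3.05, 0.751, -0.0]
ft_force: [0.2, -0.1, -0.3]
opening: 0.0602
```

>>> move_arm(rows=[{"translation": [35,-50,10],"spin": -0.17},{"translation": [30,-50,5],"spin": -0.17},{"translation": [20,-55,0],"spin": -0.17},{"translation": [15,-60,0],"spin": -0.08},{"translation": [10,-60,0],"spin": 0}])

```text
clock: 1.4
ee_pos: [0.4301, 0.1355, 0.351]
ee_rot: [3.137, -0.161, -0.0]
ft_force: [1.2, -0.6, -0.2]
opening: 0.0599
```

>>> move_arm(rows=[{"translation": [0,-60,0],"spin": 0},{"translation": [0,-60,0],"spin": 0},{"translation": [0,-60,0],"spin": 0},{"translation": [0,-60,0],"spin": 0},{"translation": [0,-60,0],"spin": 0}])

```text
clock: 2.02
ee_pos: [0.4294, -0.1645, 0.3512]
ee_rot: [-3.137, 0.161, -0.001]
ft_force: [0.9, 0.6, -1.1]
opening: 0.0594
```

```bash
cat > snap.py <<'E'
import sys
from h import *
from workcell import state,camera
def snap(n,tag):
    s=state(); c=camera(n); d=dict(c); d["ee_pos"]=s["ee_pos"]; d["ee_rot"]=s["ee_rot"]
    np.savez(f"{n}{tag}.npz",**d); cv2.imwrite(f"pics/{n}{tag}.png",c["pixels"]); print(n,tag,s["clock"],np.round(s["ee_pos"],4),np.round(s["ee_rot"],3),s["opening"])
if __name__=="__main__":
    for n in sys.argv[2:]: snap(n,sys.argv[1])
E
python3 snap.py 1 wrist top
```

```text
wrist 1 2.025 [ 0.4294 -0.1645  0.3512] [-3.137e+00  1.610e-01 -1.000e-03] 0.059404401381328485
top 1 2.075 [ 0.4287 -0.1705  0.3505] [ 3.132e+00 -1.700e-01 -2.000e-03] 0.05988722863610455
```

View pics/wrist1.png

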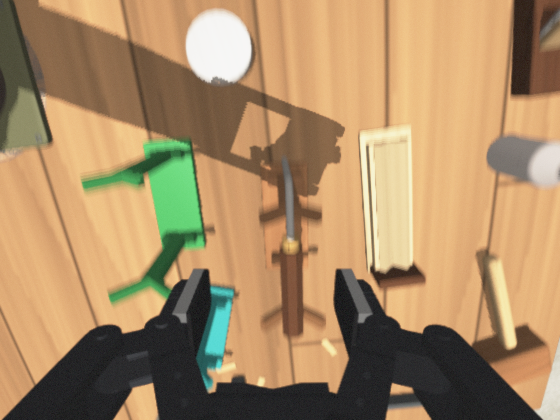

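```bash
cat > hookm.py <<'E'
from h import *
import sys
def rotv(p,q): return np.degrees(np.arctan2(-(q-p)[0],(q-p)[1]))
def meas(f,bx):
    c=load(f); p=cloud(c,c); z=p[...,2]; hsv=cv2.cvtColor(c["pixels"],cv2.COLOR_BGR2HSV)
    vv,uu=np.mgrid[0:420,0:560]; b=(uu>=bx[0])&(uu<=bx[1])&(vv>=bx[2])&(vv<=bx[3])
    m=b&(z>.172)&(z<.2)
    pts=p[m][:,:2]; print(m.sum())
    return c,p,m
c,p,m=meas("wrist1.npz",(270,312,150,345))
n,l,s,_=cv2.connectedComponentsWithStats(m.astype(np.uint8)); print(s)
o=c["pixels"].copy(); o[m]=(0,255,255); cv2.imwrite("pics/m1.png",cv2.resize(o[140:350,200:400],None,fx=2.5,fy=2.5))
q=p[m]
for y0 in np.arange(-.36,-.1,.01):
    k=(q[:,1]>=y0)&(q[:,1]<y0+.01)
    if k.sum(): print(round(y0,3),k.sum(),np.round([q[k,0].min(),np.median(q[k,0]),q[k,0].max(),np.median(q[k,2])],4))
E
python3 hookm.py
```

```text
3398
[[     0      0    560    420 231802]
 [   270    177     43    159   3147]
 [   304    307      9     15    111]
 [   270    308     11     17    140]]
-0.34 83 [0.4254 0.4368 0.4487 0.186 ]
-0.33 187 [0.4126 0.4383 0.461  0.185 ]
-0.32 299 [0.4129 0.4372 0.4623 0.1819]
-0.31 233 [0.4138 0.4369 0.4625 0.1835]
-0.3 164 [0.4274 0.4395 0.4516 0.1858]
-0.29 172 [0.4281 0.4397 0.4523 0.1857]
-0.28 176 [0.4291 0.4408 0.453  0.1859]
-0.27 174 [0.4291 0.4409 0.4531 0.1858]
-0.26 182 [0.4299 0.4416 0.4532 0.1862]
-0.25 185 [0.4308 0.442  0.4541 0.1859]
-0.24 199 [0.4309 0.4426 0.4548 0.1858]
-0.23 223 [0.4316 0.4434 0.4555 0.1831]
-0.22 170 [0.4352 0.444  0.4532 0.1809]
-0.21 73 [0.441  0.4448 0.4491 0.178 ]
-0.2 142 [0.4261 0.4472 0.4676 0.1788]
-0.19 410 [0.4263 0.4483 0.4682 0.1806]
-0.18 209 [0.4273 0.4463 0.4694 0.1783]
-0.17 83 [0.4435 0.4473 0.4513 0.1778]
-0.16 34 [0.4445 0.4478 0.4508 0.1742]
```

View pics/m1.png

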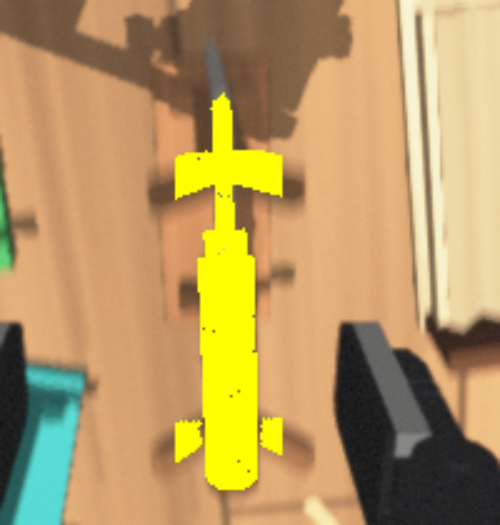

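>>> move_arm(rows=[{"translation": [6,-50,-50],"spin": 0.043},{"translation": [5,-50,-50],"spin": 0},{"translation": [0,0,0],"spin": 0},{"translation": [0,0,0],"spin": 0}], hand=70)

```text
clock: 2.62
ee_pos: [0.4399, -0.2502, 0.2637]
ee_rot: [-3.14, 0.092, -0.001]
ft_force: [0.4, 0.3, 0.3]
opening: 0.0597
```

```bash
python3 snap.py 2 wrist side; python3 - <<'E'
from h import *
c=load("wrist2.npz"); p=cloud(c,c); z=p[...,2]
m=(z>.165)&(z<.2); q=p[m]; q=q[(q[:,0]>.42)&(q[:,0]<.462)]
for y0 in np.arange(-.36,-.1,.005):
    k=(q[:,1]>=y0)&(q[:,1]<y0+.005)
    if k.sum(): print(round(y0,3),k.sum(),np.round([q[k,0].min(),np.median(q[k,0]),q[k,0].max(),np.median(q[k,2])],4))
E
```

```text
wrist 2 2.625 [ 0.4399 -0.2502  0.2637] [-3.14e+00  9.20e-02 -1.00e-03] 0.059711025881017024
side 2 2.675 [ 0.4404 -0.2501  0.2648] [ 3.139e+00 -9.100e-02  3.000e-03] 0.05997205874765992
-0.34 12 [0.4274 0.4442 0.4488 0.1844]
-0.335 147 [0.4258 0.4382 0.449  0.1861]
-0.33 151 [0.4262 0.437  0.4492 0.1863]
-0.325 217 [0.42   0.4411 0.4615 0.1839]
-0.32 267 [0.4201 0.4414 0.4617 0.1817]
-0.315 289 [0.4205 0.4411 0.462  0.1816]
-0.31 316 [0.4201 0.4404 0.4618 0.1806]
-0.305 174 [0.4273 0.4399 0.4511 0.1857]
-0.3 170 [0.4274 0.4394 0.4513 0.1861]
-0.295 183 [0.4278 0.4399 0.4516 0.1857]
-0.29 177 [0.4284 0.44   0.4517 0.1858]
-0.285 183 [0.4287 0.4403 0.452  0.1858]
-0.28 180 [0.429  0.4407 0.4522 0.1858]
-0.275 196 [0.4294 0.4412 0.4531 0.1859]
-0.27 195 [0.4297 0.4418 0.4534 0.1858]
-0.265 195 [0.4301 0.4421 0.4536 0.1857]
-0.26 200 [0.4304 0.4419 0.4538 0.1858]
-0.255 209 [0.4309 0.4422 0.454  0.1859]
-0.25 210 [0.4305 0.4425 0.4542 0.1856]
-0.245 216 [0.4309 0.4427 0.4544 0.1859]
-0.24 219 [0.4311 0.4428 0.4546 0.1858]
-0.235 226 [0.4316 0.4433 0.4556 0.1857]
-0.23 276 [0.4319 0.4448 0.4558 0.185 ]
-0.225 203 [0.4319 0.4424 0.4525 0.1822]
-0.22 171 [0.4354 0.4441 0.4527 0.1826]
-0.215 175 [0.4357 0.4443 0.453  0.1791]
-0.21 79 [0.441  0.4447 0.449  0.1783]
-0.205 87 [0.4413 0.4455 0.4493 0.1783]
-0.2 87 [0.4416 0.4454 0.4496 0.1782]
-0.195 284 [0.4202 0.4455 0.4617 0.1793]
-0.19 497 [0.4201 0.4404 0.4619 0.1804]
-0.185 492 [0.42   0.4396 0.462  0.1807]
-0.18 278 [0.4202 0.4395 0.462  0.179 ]
-0.175 94 [0.4432 0.4468 0.4509 0.1782]
-0.17 96 [0.4435 0.4473 0.4511 0.1781]
-0.165 95 [0.4438 0.4478 0.4514 0.1775]
-0.16 91 [0.4441 0.4482 0.4518 0.1733]
-0.155 43 [0.4443 0.4478 0.4512 0.1694]
```

View pics/wrist2.png

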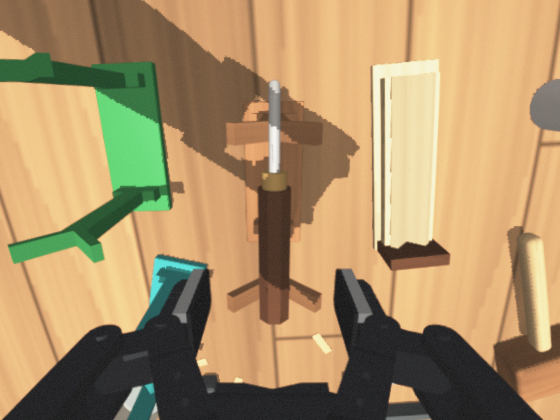

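>>> move_arm(rows=[{"translation": [1.5,-12,-35],"spin": 0},{"translation": [0,0,-45],"spin": 0},{"translation": [0,0,-31],"spin": 0},{"translation": [0,0,0],"spin": 0}])

```text
clock: 3.22
ee_pos: [0.4405, -0.2611, 0.1511]
ee_rot: [-3.138, 0.09, 0.004]
ft_force: [0.7, -0.5, 0.6]
opening: 0.0596
```

>>> move_arm(rows=[{"translation": [0,0,0],"spin": 0},{"translation": [0,0,0],"spin": 0},{"translation": [0,0,0],"spin": 0},{"translation": [0,0,0],"spin": 0}], hand=0, grip_force=80)

```text
clock: 3.72
ee_pos: [0.4406, -0.2633, 0.1554]
ee_rot: [3.139, -0.092, -0.002]
ft_force: [-8.7, 1.9, 8.8]
opening: 0.0227
```

>>> move_arm(rows=[{"translation": [0,0,10],"spin": 0},{"translation": [0,0,20],"spin": 0},{"translation": [0,0,30],"spin": 0},{"translation": [0,0,30],"spin": 0},{"translation": [0,0,30],"spin": 0}])

```text
clock: 4.35
ee_pos: [0.4415, -0.2628, 0.2749]
ee_rot: [3.139, -0.092, 0.003]
ft_force: [0.6, -0.2, -2.0]
opening: 0.0226
```

>>> move_arm(rows=[{"translation": [5,20,0],"spin": 0.03},{"translation": [10,40,0],"spin": 0.04},{"translation": [10,45,0],"spin": 0.04},{"translation": [10,45,0],"spin": 0.04},{"translation": [10,45,0],"spin": 0.04}])

```text
clock: 4.97
ee_pos: [0.4868, -0.0663, 0.2741]
ee_rot: [3.134, 0.207, 0.004]
ft_force: [0.6, 0.4, -2.4]
opening: 0.0226
```

>>> move_arm(rows=[{"translation": [10,45,0],"spin": 0},{"translation": [10,45,0],"spin": 0},{"translation": [10,40,0],"spin": 0},{"translation": [10,30,0],"spin": 0},{"translation": [0,15,0],"spin": 0}])

```text
clock: 5.6
ee_pos: [0.5267, 0.1088, 0.2736]
ee_rot: [-3.135, -0.208, -0.002]
ft_force: [0.1, -0.5, -1.7]
opening: 0.0226
```

```bash
python3 snap.py 3 wrist side top
```

```text
wrist 3 5.6 [0.5267 0.1088 0.2736] [-3.135e+00 -2.080e-01 -2.000e-03] 0.022619103204884607
side 3 5.65 [0.5263 0.1097 0.2733] [-3.133e+00 -2.090e-01 -2.000e-03] 0.022261931029417686
top 3 5.7 [0.5261 0.1083 0.2731] [3.135e+00 2.090e-01 1.000e-03] 0.022782038906526966
```

View pics/wrist3.png

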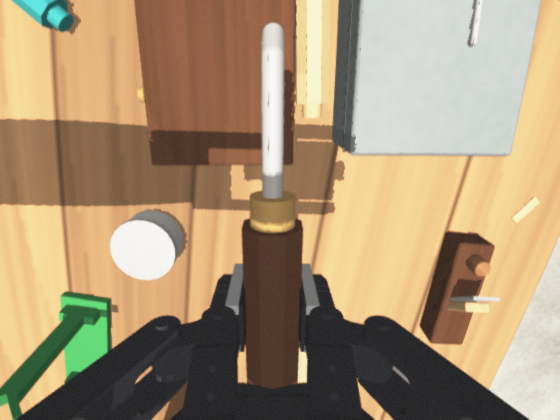

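View pics/side3.png

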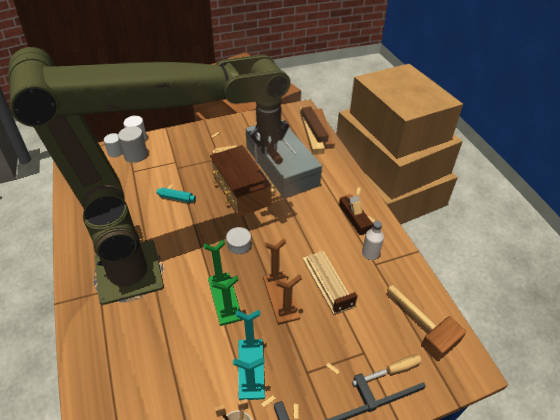

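```bash
python3 - <<'E'
from h import *
c=load("wrist3.npz"); p=cloud(c,c); z=p[...,2]
# rod/handle top ridge per image row
for v in range(25,380,25):
    row=p[v]; k=np.where((z[v]>.25)&(np.arange(560)>225)&(np.arange(560)<315))[0]
    if len(k): q=row[k]; print(v,len(k),np.round([q[:,0].min(),q[:,0].max(),np.median(q[:,1]),np.median(q[:,2])],4))
print("gap")
for v in range(0,170,15):
    for u in (280,290,300,305,310,315,320,325,330,335,340,345,350): 
        pass
    print(v,[(u,*np.round(p[v,u]*1000).astype(int)) for u in range(294,352,6)])
E
```

```text
25 14 [0.5116 0.5162 0.2181 0.2876]
50 22 [0.5116 0.5187 0.2089 0.2953]
75 22 [0.5126 0.5198 0.2011 0.2964]
100 23 [0.5133 0.521  0.1931 0.2962]
125 22 [0.5143 0.5219 0.1847 0.2964]
150 22 [0.5154 0.5231 0.176  0.2963]
175 21 [0.517  0.5245 0.1668 0.2963]
200 45 [0.5132 0.5304 0.1581 0.2999]
225 60 [0.5115 0.5347 0.1483 0.3   ]
250 60 [0.5128 0.5359 0.1399 0.3038]
275 89 [0.5061 0.5469 0.1278 0.3011]
300 89 [0.5087 0.5431 0.1185 0.3048]
325 89 [0.5112 0.5411 0.1072 0.3054]
350 87 [0.513  0.5429 0.0944 0.3053]
375 71 [0.5142 0.5448 0.0804 0.305 ]
gap
0 [(294, np.int64(525), np.int64(275), np.int64(107)), (300, np.int64(533), np.int64(296), np.int64(29)), (306, np.int64(539), np.int64(295), np.int64(36)), (312, np.int64(545), np.int64(296), np.int64(36)), (318, np.int64(551), np.int64(297), np.int64(36)), (324, np.int64(557), np.int64(298), np.int64(33)), (330, np.int64(567), np.int64(309), np.int64(-1)), (336, np.int64(574), np.int64(310), np.int64(-3)), (342, np.int64(577), np.int64(303), np.int64(26)), (348, np.int64(578), np.int64(295), np.int64(56))]
15 [(294, np.int64(526), np.in
[... 4898 characters left out ...]
.int64(598), np.int64(144), np.int64(1)), (336, np.int64(605), np.int64(145), np.int64(2)), (342, np.int64(596), np.int64(154), np.int64(73)), (348, np.int64(596), np.int64(158), np.int64(98))]
165 [(294, np.int64(556), np.int64(119), np.int64(0)), (300, np.int64(563), np.int64(119), np.int64(-1)), (306, np.int64(571), np.int64(121), np.int64(0)), (312, np.int64(578), np.int64(122), np.int64(0)), (318, np.int64(586), np.int64(123), np.int64(1)), (324, np.int64(594), np.int64(124), np.int64(0)), (330, np.int64(602), np.int64(124), np.int64(-2)), (336, np.int64(609), np.int64(126), np.int64(0)), (342, np.int64(617), np.int64(127), np.int64(0)), (348, np.int64(624), np.int64(128), np.int64(1))]
```

>>> move_arm(rows=[{"translation": [8,35,0],"spin": 0},{"translation": [8,40,0],"spin": 0},{"translation": [8,35,0],"spin": 0},{"translation": [4,20,0],"spin": 0},{"translation": [0,0,0],"spin": 0}])

```text
clock: 6.38
ee_pos: [0.5543, 0.2372, 0.2722]
ee_rot: [3.134, 0.206, -0.001]
ft_force: [0.2, -0.4, -1.5]
opening: 0.0226
```

```bash
python3 snap.py 4 wrist;python3 - <<'E'
from h import *
c=load("wrist4.npz"); p=cloud(c,c); z=p[...,2]
hsv=cv2.cvtColor(c["pixels"],cv2.COLOR_BGR2HSV)
for v in range(10,215,12):
    r=p[v]
    cab=[u for u in range(150,400) if .1<z[v,u]<.11 and r[u,0]<.56]
    tb=[u for u in range(200,450) if .1<z[v,u]<.115 and r[u,0]>.56]
    s=[u for u in range(150,450) if .02<z[v,u]<.045]
    f=lambda u:tuple(np.round(r[u]*1000).astype(int).tolist())
    print(v, "cab",max(cab,default=None) and f(max(cab)),"tb",min(tb,default=None) and f(min(tb)), "str",len(s), s and (f(s[0]),f(s[-1])))
E
```

```text
wrist 4 6.375 [0.5543 0.2372 0.2722] [ 3.134e+00  2.060e-01 -1.000e-03] 0.022584768090916422
10 cab None tb (564, 398, 102) str 2 ((562, 415, 29), (562, 411, 43))
22 cab (512, 382, 101) tb (566, 388, 103) str 2 ((563, 405, 20), (563, 402, 33))
34 cab (513, 372, 103) tb (566, 379, 101) str 2 ((564, 393, 24), (565, 390, 38))
46 cab (514, 362, 104) tb (568, 370, 101) str 4 ((512, 372, 38), (566, 378, 43))
58 cab (515, 353, 107) tb (569, 360, 102) str 3 ((514, 360, 43), (567, 368, 33))
70 cab (517, 343, 103) tb (570, 351, 102) str 3 ((516, 349, 31), (569, 356, 36))
82 cab (518, 333, 104) tb (572, 341, 103) str 4 ((517, 337, 36), (571, 344, 40))
94 cab (520, 323, 101) tb (573, 330, 101) str 4 ((519, 324, 39), (572, 331, 42))
106 cab (521, 313, 104) tb (574, 320, 100) str 2 ((521, 312, 30), (574, 319, 33))
118 cab (522, 303, 104) tb (576, 310, 102) str 13 ((523, 299, 35), (576, 306, 35))
130 cab (524, 292, 101) tb (577, 299, 103) str 12 ((523, 285, 22), (577, 294, 41))
142 cab (524, 281, 105) tb (578, 288, 103) str 12 ((525, 274, 44), (579, 279, 30))
154 cab (526, 270, 105) tb (580, 277, 104) str 11 ((527, 259, 32), (581, 266, 36))
166 cab (528, 258, 102) tb (581, 265, 100) str 13 ((529, 246, 38), (583, 253, 36))
178 cab (529, 247, 104) tb (583, 254, 102) str 13 ((531, 233, 45), (584, 240, 43))
190 cab (530, 235, 104) tb (585, 242, 102) str 6 ((533, 215, 29), (587, 223, 31))
202 cab (533, 223, 103) tb (586, 229, 102) str 2 ((589, 205, 21), (589, 209, 36))
214 cab (534, 211, 105) tb (588, 216, 101) str 2 ((591, 190, 24), (590, 195, 40))
```

View pics/wrist4.png

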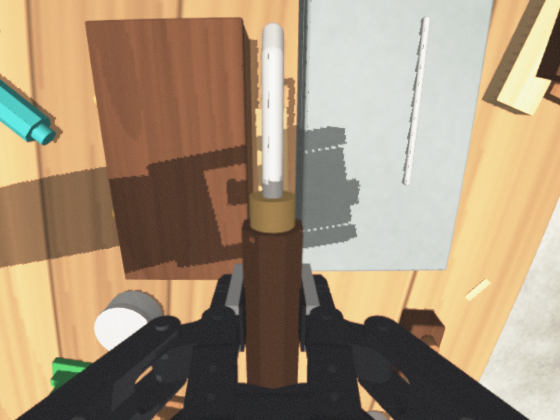

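```bash
python3 - <<'E'
from h import *
c=load("wrist4.npz"); p=cloud(c,c); z=p[...,2]
cv2.imwrite("pics/w4c.png",cv2.resize(c["pixels"][20:210,225:325],None,fx=4*.78,fy=4*.78,interpolation=cv2.INTER_CUBIC))
for v in range(76,130,3): print(v,[tuple(np.round(p[v,u]*1000).astype(int).tolist()) for u in (255,258,288,291,294,297)])
E
```

```text
76 [(521, 346, -1), (525, 346, 1), (560, 351, 1), (563, 351, 1), (566, 352, 1), (570, 352, 8)]
79 [(521, 342, -1), (525, 343, -1), (560, 347, 1), (564, 348, 0), (567, 348, 0), (570, 348, 8)]
82 [(522, 339, 0), (525, 340, 0), (560, 344, 0), (564, 345, -1), (568, 345, -1), (570, 345, 9)]
85 [(522, 336, 0), (526, 336, 0), (561, 341, 0), (565, 341, -1), (568, 342, -1), (571, 342, 12)]
88 [(523, 332, 0), (-9223372036854775808, -9223372036854775808, -9223372036854775808), (562, 338, -1), (565, 338, -2), (569, 339, -1), (571, 338, 12)]
91 [(523, 329, 1), (526, 330, 0), (562, 334, 1), (566, 335, -2), (569, 335, 0), (572, 335, 13)]
94 [(523, 326, -1), (527, 326, -1), (562, 331, 1), (566, 331, 1), (570, 332, 1), (572, 332, 14)]
97 [(524, 322, -2), (527, 323, 0), (563, 327, 0), (567, 328, 0), (570, 328, 0), (573, 329, 15)]
100 [(524, 319, 0), (528, 319, 1), (563, 324, 0), (567, 325, 0), (571, 325, 1), (573, 325, 17)]
103 [(525, 315, 1), (528, 316, 0), (564, 321, -1), (568, 321, 0), (571, 322, -1), (574, 322, 16)]
106 [(525, 312, 0), (529, 312, 1), (564, 317, 0), (568, 318, 1), (572, 318, 1), (574, 319, 18)]
109 [(525, 309, 0), (530, 310, 30), (565, 314, -1), (569, 314, 0), (572, 315, 0), (574, 316, 19)]
112 [(526, 305, 1), (530, 307, 30), (566, 310, -1), (-9223372036854775808, -9223372036854775808, -9223372036854775808), (573, 311, 0), (575, 312, 21)]
115 [(527, 303, 27), (531, 303, 30), (566, 307, -1), (570, 307, -2), (573, 308, 0), (575, 309, 21)]
118 [(528, 300, 26), (531, 300, 29), (567, 303, -1), (570, 304, -1), (574, 304, 1), (576, 306, 21)]
121 [(528, 296, 26), (532, 297, 29), (567, 300, 0), (571, 300, 0), (574, 301, 0), (576, 302, 25)]
124 [(529, 293, 27), (532, 294, 30), (567, 296, 2), (571, 297, 0), (575, 297, 0), (576, 299, 26)]
127 [(529, 289, 25), (532, 290, 28), (568, 293, 1), (572, 293, 1), (575, 294, 0), (577, 296, 25)]<stdin>:4: RuntimeWarning: invalid value encountered in cast
```

View pics/w4c.png

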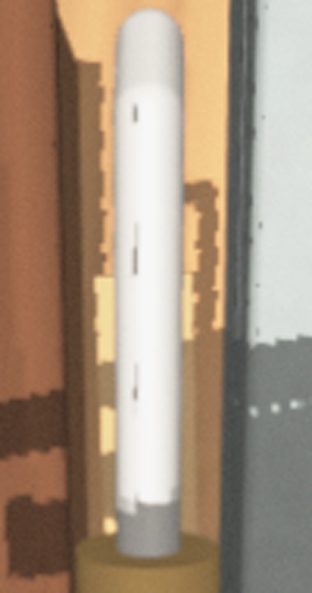

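>>> move_arm(rows=[{"translation": [1,8,-20],"spin": 0},{"translation": [0,0,-35],"spin": 0},{"translation": [0,0,-35],"spin": 0},{"translation": [0,0,-25],"spin": 0},{"translation": [0,0,0],"spin": 0}])

```text
clock: 7.05
ee_pos: [0.5527, 0.2439, 0.1529]
ee_rot: [3.133, 0.204, -0.011]
ft_force: [0.3, 0.4, -1.6]
opening: 0.0226
```

>>> move_arm(rows=[{"translation": [0,0,-15],"spin": 0},{"translation": [0,0,-9],"spin": 0},{"translation": [0,0,0],"spin": 0}])

```text
clock: 7.42
ee_pos: [0.5548, 0.2451, 0.1325]
ee_rot: [3.134, 0.206, -0.002]
ft_force: [-0.9, -0.4, -1.0]
opening: 0.0226
```

```bash
python3 snap.py 5 wrist side; python3 - <<'E'
from h import *
c=load("side5.npz"); cv2.imwrite("pics/s5c.png",cv2.resize(c["pixels"][80:240,180:340],None,fx=3.7,fy=3.7,interpolation=cv2.INTER_CUBIC))
E
```

```text
wrist 5 7.425 [0.5548 0.2451 0.1325] [ 3.134e+00  2.060e-01 -2.000e-03] 0.022603613866655117
side 5 7.475 [0.5552 0.2453 0.1332] [ 3.135  0.206 -0.   ] 0.022432923361205184
```

View pics/wrist5.png

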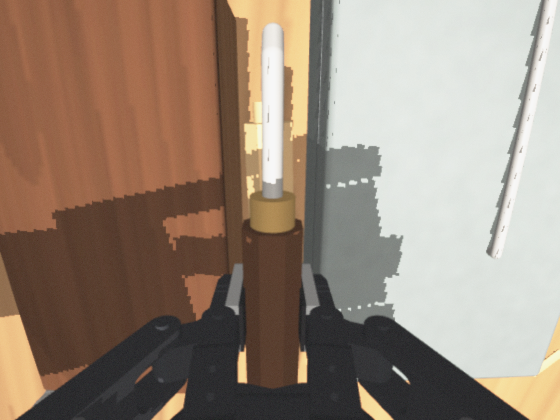

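View pics/s5c.png

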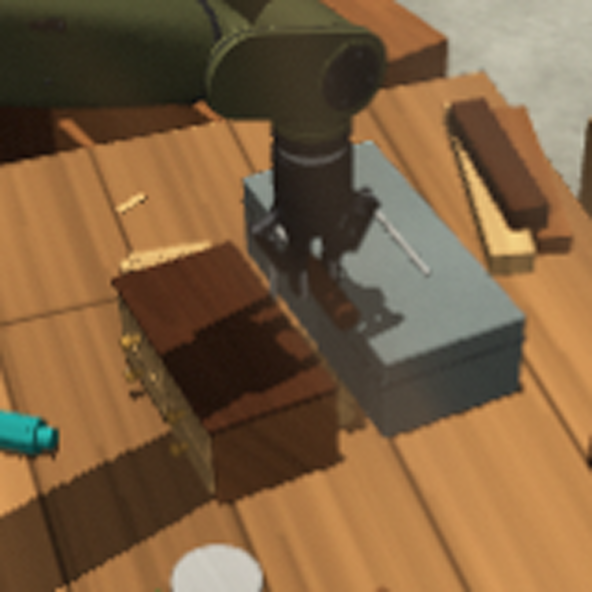

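>>> move_arm(rows=[{"translation": [1.3,-10,0],"spin": 0},{"translation": [1.3,-10,0],"spin": 0},{"translation": [1.7,-13,0],"spin": 0},{"translation": [2,-15,0],"spin": 0},{"translation": [2,-15,0],"spin": 0}])

```text
clock: 8.15
ee_pos: [0.5637, 0.1812, 0.1333]
ee_rot: [-3.135, -0.205, -0.0]
ft_force: [0.6, 1.8, -2.3]
opening: 0.0226
```

>>> move_arm(rows=[{"translation": [2,-15,0],"spin": 0},{"translation": [2,-15,0],"spin": 0},{"translation": [2,-15,0],"spin": 0},{"translation": [2,-15,0],"spin": 0},{"translation": [2,-15,0],"spin": 0}])

```text
clock: 8.78
ee_pos: [0.5736, 0.1064, 0.1332]
ee_rot: [-3.135, -0.206, -0.0]
ft_force: [0.2, 1.0, -1.8]
opening: 0.0225
```

```bash
python3 snap.py 6 side wrist
```

```text
side 6 8.775 [0.5736 0.1064 0.1332] [-3.135 -0.206 -0.   ] 0.02253670527718964
wrist 6 8.825 [0.5738 0.1047 0.1332] [3.133 0.204 0.   ] 0.0226078564912996
```

View pics/wrist6.png

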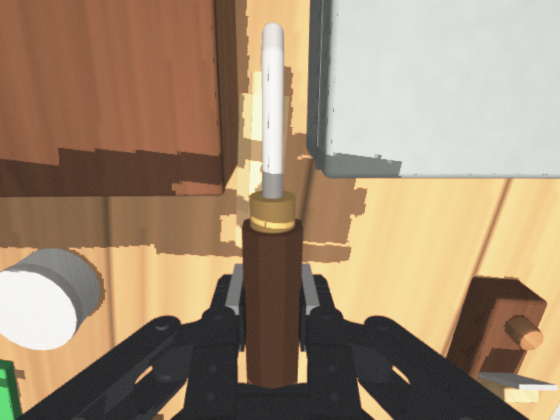

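View pics/side6.png

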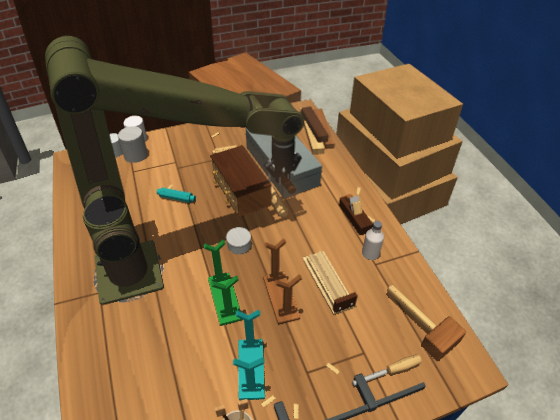

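The stretcher is following the leg out of the mouth: pale edge at wrist (255,100), and the bar in front of the mouth at side (272,205). I'll keep pulling.

>>> move_arm(rows=[{"translation": [2,-15,0],"spin": 0},{"translation": [2,-15,0],"spin": 0},{"translation": [2,-15,0],"spin": 0},{"translation": [2,-15,0],"spin": 0},{"translation": [2,-15,0],"spin": 0}])

```text
clock: 9.5
ee_pos: [0.5836, 0.0312, 0.1332]
ee_rot: [3.135, 0.205, 0.0]
ft_force: [0.9, 2.0, -1.4]
opening: 0.0229
```

>>> move_arm(rows=[{"translation": [1.6,-12,0],"spin": 0},{"translation": [1.1,-8,0],"spin": 0},{"translation": [0.7,-5,0],"spin": 0},{"translation": [0,0,0],"spin": 0}])

```text
clock: 10.0
ee_pos: [0.5869, 0.0071, 0.1333]
ee_rot: [3.135, 0.205, -0.0]
ft_force: [-0.4, -0.3, -1.9]
opening: 0.0226
```

```bash
python3 snap.py 7 side top
```

```text
side 7 10.0 [0.5869 0.0071 0.1333] [ 3.135  0.205 -0.   ] 0.022551962371564652
top 7 10.05 [0.5869 0.0073 0.1332] [ 3.135  0.206 -0.   ] 0.022101966227952182
```

View pics/top7.png

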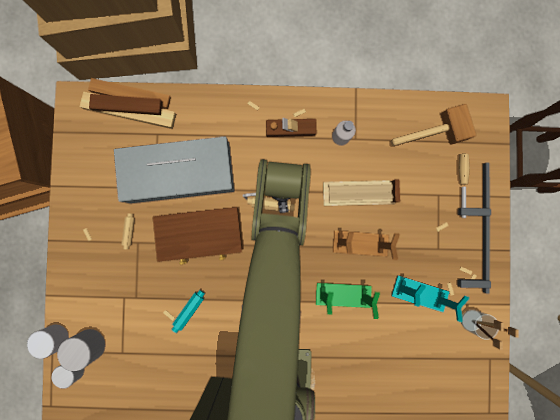

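View pics/side7.png

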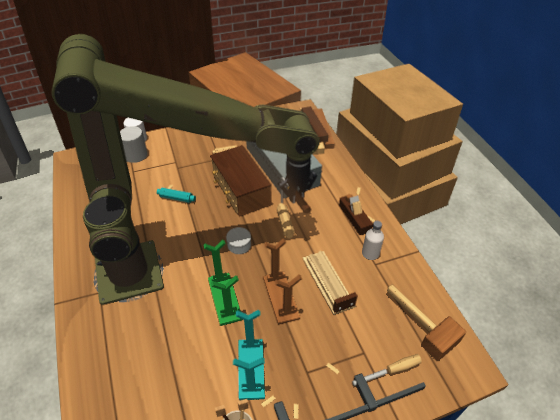

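```bash
python3 - <<'E'
from h import *
c=load("side7.npz"); p=cloud(c); z=p[...,2]
k=(p[...,0]>.54)&(p[...,0]<.62)&(p[...,1]>-.08)&(p[...,1]<.13)&(z>.02)&(z<.045)
q=p[k]; print(len(q),q.min(0),q.max(0))
for y0 in np.arange(-.08,.13,.01):
    j=(q[:,1]>=y0)&(q[:,1]<y0+.01)
    if j.sum(): print(round(y0,3),j.sum(),np.round([q[j,0].min(),np.median(q[j,0]),q[j,0].max(),q[j,2].max()],4))
E
```

```text
311 [ 0.54024034 -0.03741274  0.02088308] [0.58401671 0.11945971 0.04396373]
-0.04 15 [0.5411 0.551  0.5588 0.0312]
-0.03 22 [0.5403 0.5558 0.5711 0.044 ]
-0.02 27 [0.5402 0.5539 0.5706 0.0413]
-0.01 19 [0.5402 0.5525 0.5692 0.0411]
-0.0 19 [0.5404 0.5544 0.5731 0.0422]
0.01 25 [0.5411 0.5553 0.5743 0.042 ]
0.02 21 [0.5419 0.5575 0.575  0.0403]
0.03 24 [0.5412 0.5579 0.5786 0.0416]
0.04 20 [0.5422 0.5557 0.5782 0.0421]
0.05 23 [0.5448 0.5582 0.579  0.0431]
0.06 21 [0.5457 0.5613 0.5811 0.0407]
0.07 20 [0.5455 0.5617 0.5815 0.042 ]
0.08 21 [0.5489 0.5649 0.584  0.0419]
0.09 20 [0.5503 0.5626 0.5839 0.0428]
0.1 3 [0.5576 0.5627 0.5733 0.0364]
0.11 11 [0.5594 0.5716 0.5796 0.0401]
```

>>> move_arm(rows=[{"translation": [-0.7,5,0],"spin": 0},{"translation": [0,0,20],"spin": 0},{"translation": [0,0,40],"spin": 0},{"translation": [0,0,45],"spin": 0},{"translation": [0,0,45],"spin": 0}])

```text
clock: 10.72
ee_pos: [0.5862, 0.0126, 0.2865]
ee_rot: [3.134, 0.206, 0.003]
ft_force: [0.4, 0.5, -2.0]
opening: 0.0221
```

>>> move_arm(rows=[{"translation": [-10,-20,0],"spin": -0.03},{"translation": [-20,-40,0],"spin": -0.04},{"translation": [-25,-45,0],"spin": -0.04},{"translation": [-25,-45,0],"spin": -0.04},{"translation": [-25,-45,0],"spin": -0.04}])

```text
clock: 11.35
ee_pos: [0.4793, -0.184, 0.2827]
ee_rot: [3.14, -0.095, -0.001]
ft_force: [0.0, -0.6, -1.3]
opening: 0.0226
```

>>> move_arm(rows=[{"translation": [-20,-40,0],"spin": 0},{"translation": [-14,-25,0],"spin": 0},{"translation": [-5,-15,0],"spin": 0},{"translation": [0,0,0],"spin": 0},{"translation": [0,0,0],"spin": 0}])

```text
clock: 11.98
ee_pos: [0.4425, -0.262, 0.283]
ee_rot: [-3.14, 0.091, 0.0]
ft_force: [0.1, -0.1, -0.7]
opening: 0.0226
```

```bash
python3 snap.py 8 wrist; python3 - <<'E'
from h import *
c=load("wrist8.npz"); p=cloud(c,c); z=p[...,2]
print("yaw",np.arctan2(*R.from_rotvec(c["ee_rot"]).as_matrix()[[1,0],0]))
for v in range(25,380,30):
    row=p[v]; k=np.where((z[v]>.25)&(np.arange(560)>225)&(np.arange(560)<315))[0]
    if len(k): q=row[k]; print(v,len(k),np.round([q[:,0].min(),q[:,0].max(),q[:,0].mean(),np.median(q[:,1]),np.median(q[:,2])],4))
m=(z>.165)&(z<.205)&(p[...,0]>.38)&(p[...,0]<.5)
for y0 in np.arange(-.36,-.1,.005):
    k=m&(p[...,1]>=y0)&(p[...,1]<y0+.005)
    if k.sum(): q=p[k]; print(round(y0,3),k.sum(),np.round([q[:,0].min(),q[:,0].max(),q[:,2].max()],4))
E
```

```text
wrist 8 11.975 [ 0.4425 -0.262   0.283 ] [-3.14   0.091  0.   ] 0.02258865046431044
yaw -0.05823673125017728
25 14 [ 0.4484  0.453   0.4507 -0.1519  0.2968]
55 22 [ 0.4465  0.4536  0.45   -0.1628  0.3055]
85 22 [ 0.4459  0.4532  0.4495 -0.1722  0.306 ]
115 22 [ 0.4448  0.4523  0.4486 -0.1821  0.3057]
145 22 [ 0.4441  0.4518  0.448  -0.1926  0.3059]
175 21 [ 0.4437  0.4512  0.4475 -0.2036  0.3056]
205 46 [ 0.4378  0.4553  0.4467 -0.214   0.3102]
235 62 [ 0.4342  0.4578  0.4461 -0.2246  0.3134]
265 76 [ 0.4269  0.4621  0.4452 -0.2379  0.3119]
295 89 [ 0.4254  0.4614  0.4439 -0.2503  0.3137]
325 89 [ 0.4293  0.4591  0.4435 -0.2637  0.3148]
355 75 [ 0.4308  0.4571  0.4428 -0.2795  0.3144]
-0.315 22 [0.4027 0.476  0.1875]
-0.31 67 [0.4023 0.475  0.1902]
-0.195 272 [0.4158 0.4767 0.1957]
-0.19 498 [0.4155 0.4777 0.1961]
-0.185 503 [0.4158 0.4777 0.1959]
-0.18 157 [0.4163 0.4673 0.1955]
```

View pics/wrist8.png

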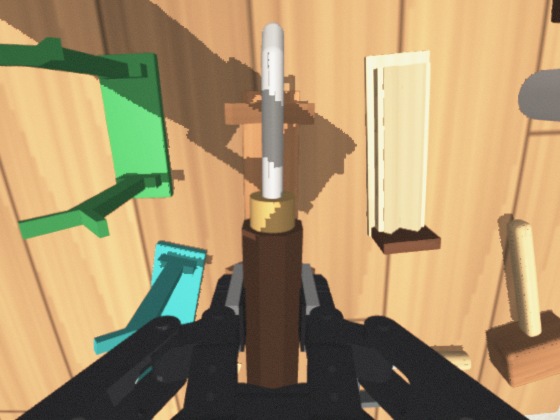

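>>> move_arm(rows=[{"translation": [-1,-0.5,-30],"spin": 0},{"translation": [0,0,-40],"spin": 0},{"translation": [0,0,-30],"spin": 0},{"translation": [0,0,-15],"spin": 0},{"translation": [0,0,0],"spin": 0}])

```text
clock: 12.65
ee_pos: [0.441, -0.2624, 0.1674]
ee_rot: [-3.139, 0.091, 0.003]
ft_force: [0.2, -0.4, -1.4]
opening: 0.0223
```

>>> move_arm(rows=[{"translation": [0,0,-7],"spin": 0},{"translation": [0,0,-3],"spin": 0},{"translation": [0,0,0],"spin": 0}])

```text
clock: 13.02
ee_pos: [0.4413, -0.2633, 0.1585]
ee_rot: [3.14, -0.093, 0.001]
ft_force: [0.4, 0.2, -1.4]
opening: 0.0224
```

>>> move_arm(rows=[{"translation": [0,0,-1.5],"spin": 0},{"translation": [0,0,-1],"spin": 0},{"translation": [0,0,0],"spin": 0}])

```text
clock: 13.4
ee_pos: [0.4412, -0.2633, 0.1562]
ee_rot: [3.14, -0.093, 0.0]
ft_force: [-1.5, 0.1, 0.8]
opening: 0.0222
```

Force has changed from -1.4 to +0.8 N, so the rod is on the forks. I'll release it.

>>> move_arm(rows=[{"translation": [0,0,0],"spin": 0},{"translation": [0,0,0],"spin": 0},{"translation": [0,0,0],"spin": 0},{"translation": [0,0,0],"spin": 0}], hand=80)

```text
clock: 13.9
ee_pos: [0.4412, -0.2632, 0.1557]
ee_rot: [3.14, -0.093, 0.0]
ft_force: [-0.3, 0.6, 0.2]
opening: 0.0682
```

>>> move_arm(rows=[{"translation": [0,0,20],"spin": 0},{"translation": [0,0,40],"spin": 0},{"translation": [0,0,50],"spin": 0},{"translation": [10,50,0],"spin": 0},{"translation": [10,50,0],"spin": 0}])

```text
clock: 14.52
ee_pos: [0.4619, -0.1628, 0.2687]
ee_rot: [3.139, -0.096, 0.006]
ft_force: [-0.2, 0.2, 0.0]
opening: 0.0687
```

```bash
python3 snap.py 9 wrist side top; python3 - <<'E'
from h import *
c=load("wrist9.npz"); p=cloud(c,c); z=p[...,2]
m=(z>.165)&(z<.2)&(p[...,0]>.42)&(p[...,0]<.465)
for y0 in np.arange(-.36,-.1,.01):
    k=m&(p[...,1]>=y0)&(p[...,1]<y0+.01)
    if k.sum(): q=p[k]; print(round(y0,3),k.sum(),np.round([q[:,0].min(),np.median(q[:,0]),q[:,0].max(),np.median(q[:,2])],4))
c=load("side9.npz"); cv2.imwrite("pics/s9c.png",cv2.resize(c["pixels"][180:340,180:380],None,fx=3.7,fy=3.7,interpolation=cv2.INTER_CUBIC))
E
```

```text
wrist 9 14.525 [ 0.4619 -0.1628  0.2687] [ 3.139 -0.096  0.006] 0.06870222496359431
side 9 14.575 [ 0.4624 -0.1575  0.2682] [-3.137  0.088 -0.006] 0.06857815816239822
top 9 14.625 [ 0.4621 -0.16    0.2679] [-3.14   0.085 -0.005] 0.06859577081824078
-0.33 73 [0.4212 0.454  0.465  0.1789]
-0.32 382 [0.4201 0.4472 0.4649 0.1811]
-0.31 393 [0.4201 0.4417 0.4648 0.1819]
-0.3 229 [0.4284 0.4405 0.4516 0.1863]
-0.29 243 [0.4288 0.4413 0.4521 0.1864]
-0.28 248 [0.4293 0.4414 0.4529 0.186 ]
-0.27 265 [0.4302 0.4422 0.4535 0.1861]
-0.26 275 [0.4305 0.4432 0.4542 0.1858]
-0.25 286 [0.4315 0.4437 0.4548 0.186 ]
-0.24 300 [0.4317 0.4442 0.4555 0.1857]
-0.23 372 [0.4326 0.4449 0.4558 0.183 ]
-0.22 313 [0.4359 0.4448 0.4533 0.1803]
-0.21 105 [0.4413 0.4454 0.4489 0.1781]
-0.2 235 [0.4203 0.4462 0.465  0.1786]
-0.19 727 [0.42   0.4406 0.4649 0.1812]
-0.18 524 [0.4201 0.4412 0.465  0.1785]
-0.17 150 [0.4433 0.4476 0.4517 0.1777]
-0.16 137 [0.444  0.4482 0.4519 0.1717]
```

View pics/s9c.png

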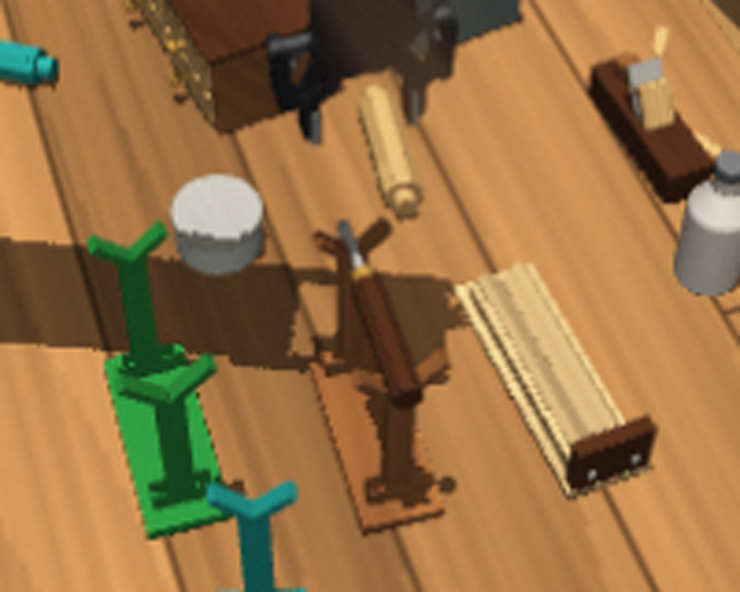

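View pics/wrist9.png

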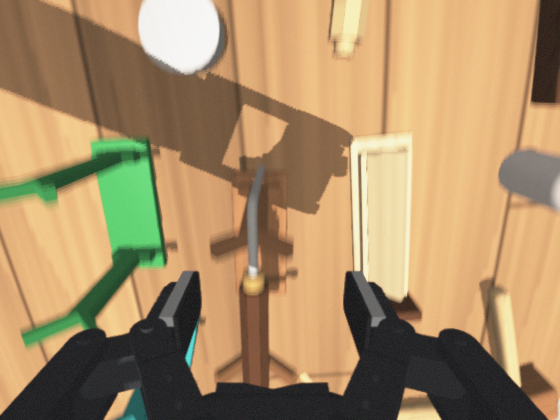

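>>> move_arm(rows=[{"translation": [20,45,0],"spin": 0},{"translation": [25,50,0],"spin": 0},{"translation": [25,50,0],"spin": 0},{"translation": [20,45,0],"spin": 0},{"translation": [8,23,0],"spin": 0}])

```text
clock: 15.3
ee_pos: [0.5603, 0.0509, 0.2665]
ee_rot: [3.14, -0.091, 0.001]
ft_force: [-0.0, -0.6, 0.8]
opening: 0.0684
```

>>> move_arm(rows=[{"translation": [0,0,0],"spin": 0},{"translation": [0,0,0],"spin": 0}])

```text
clock: 15.55
ee_pos: [0.5593, 0.0486, 0.2661]
ee_rot: [3.14, -0.094, 0.0]
ft_force: [-0.6, 0.4, -0.2]
opening: 0.0686
```

```bash
python3 snap.py 10 wrist top; cat > strm.py <<'E'
from h import *
import sys
f,xa,xb,ya,yb,za,zb=sys.argv[1],*map(float,sys.argv[2:])
c=load(f); p=cloud(c,c); z=p[...,2]
m=(z>za)&(z<zb)&(p[...,0]>xa)&(p[...,0]<xb)&(p[...,1]>ya)&(p[...,1]<yb)
q=p[m]; print("tcp",c["ee_pos"].round(4),"yaw",round(float(np.arctan2(*R.from_rotvec(c["ee_rot"]).as_matrix()[[1,0],0])),4))
r=cv2.minAreaRect((q[:,:2]*1000).astype(np.float32)); print(len(q),r,"z",np.percentile(q[:,2],[50,90,98]).round(4))
top=q[q[:,2]>np.percentile(q[:,2],60)]
vx,vy,x0,y0=cv2.fitLine((q[:,:2]*1000).astype(np.float32),cv2.DIST_L2,0,.01,.01).ravel()
print("yaw fit",np.arctan2(-vx*np.sign(vy),abs(vy)),x0,y0)
E
python3 strm.py wrist10.npz .48 .65 -.09 .15 .022 .05
```

```text
wrist 10 15.55 [0.5593 0.0486 0.2661] [ 3.14  -0.094  0.   ] 0.06859175704926578
top 10 15.6 [0.5592 0.0485 0.2661] [ 3.14e+00 -9.50e-02  1.00e-03] 0.06847329884310917
tcp [0.5593 0.0486 0.2661] yaw -0.0601
3369 ((552.3270263671875, 56.313873291015625), (85.7635269165039, 184.55728149414062), 19.94133758544922) z [0.0334 0.0365 0.0374]
yaw fit -0.09444316 559.8247 42.413715
```

View pics/wrist10.png

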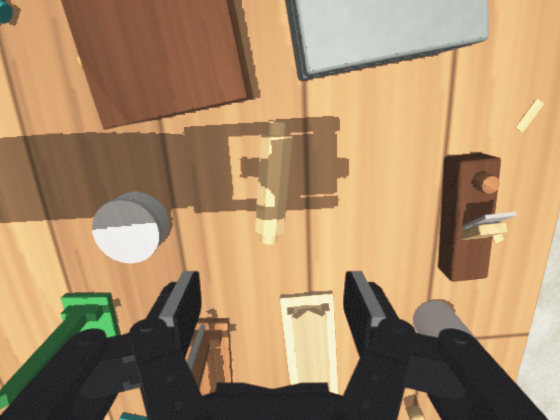

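```bash
python3 strm.py wrist10.npz .525 .60 -.06 .125 .022 .05;python3 strm.py wrist10.npz .525 .60 -.06 .125 .034 .05; python3 - <<'E'
from h import *
for f in ("wrist10.npz","wrist9.npz"):
    c=load(f); p=cloud(c,c); z=p[...,2]
    m=(z>.03)&(z<.05)&(p[...,0]>.54)&(p[...,0]<.66)&(p[...,1]<-.12)&(p[...,1]>-.40)
    print(f,m.sum())
    for y0 in np.arange(-.38,-.12,.01):
        k=m&(p[...,1]>=y0)&(p[...,1]<y0+.01)
        if k.sum()>3: q=p[k]; print(round(y0,3),k.sum(),np.round([q[:,0].min(),q[:,0].max(),(q[:,0].min()+q[:,0].max())/2,np.median(q[:,2])],4))
c=load("wrist9.npz"); p=cloud(c,c); z=p[...,2]
m=(z>.06)&(z<.075)&(p[...,0]>.54)&(p[...,0]<.67)&(p[...,1]<-.3)&(p[...,1]>-.40)
if m.sum(): print("stop",p[m].min(0),p[m].max(0))
E
```

```text
tcp [0.5593 0.0486 0.2661] yaw -0.0601
3318 ((559.8444213867188, 35.72472381591797), (149.59397888183594, 36.105918884277344), 82.2407455444336) z [0.0334 0.0364 0.0372]
yaw fit -0.13519044 560.3589 40.9584
tcp [0.5593 0.0486 0.2661] yaw -0.0601
1569 ((559.483154296875, 35.91678237915039), (119.06531524658203, 21.503881454467773), 82.33976745605469) z [0.0358 0.0368 0.0375]
yaw fit -0.1351584 560.1886 38.959496
wrist10.npz 1597
-0.29 5 [0.6287 0.6289 0.6288 0.0334]
-0.28 10 [0.6269 0.6289 0.6279 0.0337]
-0.27 66 [0.5808 0.629  0.6049 0.0334]
-0.26 105 [0.5798 0.6273 0.6035 0.0353]
-0.25 120 [0.5798 0.6272 0.6035 0.0352]
-0.24 114 [0.5789 0.6273 0.6031 0.035 ]
-0.23 130 [0.575  0.6256 0.6003 0.0353]
-0.22 129 [0.578  0.6258 0.6019 0.035 ]
-0.21 122 [0.5782 0.6258 0.602  0.0349]
-0.2 127 [0.5772 0.6243 0.6007 0.035 ]
-0.19 132 [0.5763 0.6243 0.6003 0.0348]
-0.18 146 [0.5764 0.6287 0.6026 0.0352]
-0.17 134 [0.5755 0.6228 0.5992 0.0349]
-0.16 149 [0.5748 0.623  0.5989 0.0351]
-0.15 108 [0.5749 0.6246 0.5997 0.0339]
wrist9.npz 3580
-0.35 225 [0.6124 0.6433 0.6278 0.0393]
-0.34 79 [0.6153 
[... 159 characters left out ...]
.63   0.606  0.0351]
-0.29 166 [0.581  0.6295 0.6053 0.0349]
-0.28 170 [0.5806 0.6283 0.6044 0.0348]
-0.27 171 [0.5809 0.6278 0.6044 0.035 ]
-0.26 176 [0.5803 0.6269 0.6036 0.0346]
-0.25 174 [0.5802 0.6259 0.603  0.0349]
-0.24 176 [0.5796 0.6271 0.6034 0.0347]
-0.23 184 [0.5793 0.6264 0.6029 0.0346]
-0.22 188 [0.5771 0.625  0.6011 0.0349]
-0.21 189 [0.5775 0.6242 0.6009 0.0346]
-0.2 213 [0.5772 0.6247 0.6009 0.0349]
-0.19 211 [0.5767 0.6243 0.6005 0.0349]
-0.18 214 [0.5763 0.6236 0.5999 0.0347]
-0.17 217 [0.5757 0.623  0.5993 0.0351]
-0.16 217 [0.5758 0.622  0.5989 0.0353]
-0.15 100 [0.5751 0.6258 0.6004 0.0348]
stop [ 0.61317682 -0.36028403  0.06008867] [ 0.64275132 -0.34333627  0.06738988]
```

>>> move_arm(rows=[{"translation": [0.5,-12.7,-40],"spin": -0.075},{"translation": [0,0,-60],"spin": 0},{"translation": [0,0,-60],"spin": 0},{"translation": [0,0,-40],"spin": 0},{"translation": [0,0,0],"spin": 0}])

```text
clock: 16.27
ee_pos: [0.5563, 0.0362, 0.0619]
ee_rot: [3.134, -0.213, -0.013]
ft_force: [-0.2, -0.3, 0.7]
opening: 0.0684
```

```bash
python3 snap.py 11 wrist; python3 strm.py wrist11.npz .52 .62 -.06 .125 .022 .05; python3 strm.py wrist11.npz .52 .62 -.0 .125 .034 .04
```

```text
wrist 11 16.275 [0.5563 0.0362 0.0619] [ 3.134 -0.213 -0.013] 0.06837471841459898
tcp [0.5563 0.0362 0.0619] yaw -0.1355
12733 ((560.3558959960938, 35.60288619995117), (150.53005981445312, 36.18511962890625), 82.37279510498047) z [0.0338 0.0364 0.0369]
yaw fit -0.13163143 561.8283 46.528584
tcp [0.5563 0.0362 0.0619] yaw -0.1355
5254 ((561.8870849609375, 47.098602294921875), (97.21293640136719, 20.686172485351562), 82.46017456054688) z [0.0358 0.0366 0.0371]
yaw fit -0.13761315 562.38544 51.663124
```

View pics/wrist11.png

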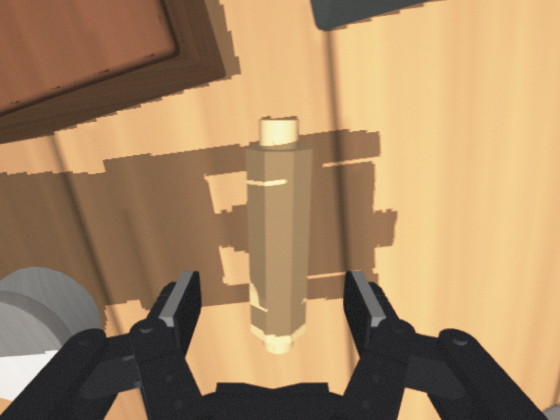

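>>> move_arm(rows=[{"translation": [0.5,0,-25],"spin": 0},{"translation": [0,0,-20],"spin": 0},{"translation": [0,0,-9],"spin": 0},{"translation": [0,0,0],"spin": 0},{"translation": [0,0,0],"spin": 0}])

```text
clock: 16.95
ee_pos: [0.5609, 0.0371, 0.0126]
ee_rot: [-3.134, 0.21, -0.002]
ft_force: [-0.4, 0.5, -0.1]
opening: 0.0681
```

>>> move_arm(rows=[{"translation": [0,0,0],"spin": 0},{"translation": [0,0,0],"spin": 0},{"translation": [0,0,0],"spin": 0},{"translation": [0,0,0],"spin": 0}], hand=0, grip_force=50)

```text
clock: 17.45
ee_pos: [0.5608, 0.0371, 0.0125]
ee_rot: [-3.134, 0.21, -0.002]
ft_force: [-1.1, 0.1, 5.5]
opening: 0.0344
```

```bash
python3 snap.py 12 wrist
```

```text
wrist 12 17.45 [0.5608 0.0371 0.0125] [-3.134e+00  2.100e-01 -2.000e-03] 0.034448939392264184
```

View pics/wrist12.png

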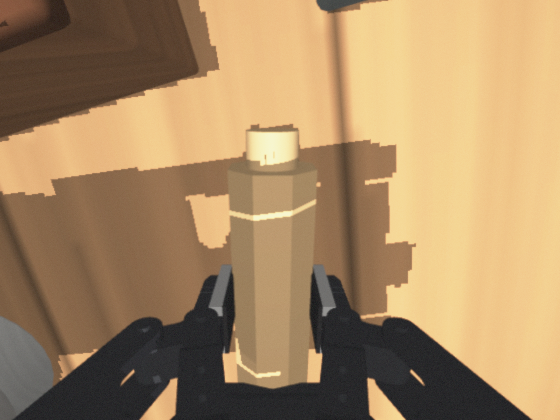

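>>> move_arm(rows=[{"translation": [0,0,15],"spin": 0},{"translation": [0,0,30],"spin": 0},{"translation": [0,0,45],"spin": 0},{"translation": [0,0,40],"spin": 0},{"translation": [5,-20,10],"spin": 0.03}])

```text
clock: 18.12
ee_pos: [0.5667, 0.0176, 0.1559]
ee_rot: [-3.137, 0.159, -0.009]
ft_force: [0.5, -0.0, -0.7]
opening: 0.0349
```

>>> move_arm(rows=[{"translation": [5,-35,0],"spin": 0.04},{"translation": [7,-45,0],"spin": 0.04},{"translation": [7,-45,0],"spin": 0.04},{"translation": [6,-40,0],"spin": 0.033},{"translation": [5,-35,0],"spin": 0}])

```text
clock: 18.75
ee_pos: [0.5948, -0.1843, 0.1517]
ee_rot: [-3.14, -0.076, 0.001]
ft_force: [0.2, 1.0, -1.0]
opening: 0.035
```

>>> move_arm(rows=[{"translation": [5,-30,0],"spin": 0},{"translation": [2,-25,0],"spin": 0},{"translation": [0,0,0],"spin": 0},{"translation": [0,0,0],"spin": 0}])

```text
clock: 19.25
ee_pos: [0.6019, -0.2373, 0.1515]
ee_rot: [-3.14, -0.077, 0.001]
ft_force: [-0.3, 0.6, -0.4]
opening: 0.0346
```

```bash
python3 snap.py 13 wrist side; python3 - <<'E'
from h import *
c=load("wrist13.npz"); p=cloud(c,c); z=p[...,2]
print("yaw",np.arctan2(*R.from_rotvec(c["ee_rot"]).as_matrix()[[1,0],0]))
def prof(za,zb,lab,ya,yb,st=.008,xa=.53,xb=.68):
    m=(z>za)&(z<zb)&(p[...,0]>xa)&(p[...,0]<xb)
    for y0 in np.arange(ya,yb,st):
        k=m&(p[...,1]>=y0)&(p[...,1]<y0+st)
        if k.sum()>3: q=p[k]; print(lab,round(y0,3),k.sum(),np.round([q[:,0].min(),q[:,0].max(),(q[:,0].min()+q[:,0].max())/2,np.median(q[:,2])],4))
prof(.03,.05,"cr",-.3,-.1)
prof(.12,.2,"st",-.3,-.1)
prof(.168,.2,"sttop",-.3,-.1)
E
```

```text
wrist 13 19.25 [ 0.6019 -0.2373  0.1515] [-3.14e+00 -7.70e-02  1.00e-03] 0.034581943502267766
side 13 19.3 [ 0.602  -0.237   0.1515] [-3.14e+00 -7.80e-02  1.00e-03] 0.034794042251687765
yaw 0.04915083902724729
cr -0.204 26 [0.5772 0.6248 0.601  0.0333]
cr -0.196 82 [0.5771 0.6251 0.6011 0.0334]
cr -0.188 69 [0.5772 0.6248 0.601  0.0335]
cr -0.18 122 [0.5767 0.624  0.6004 0.0339]
cr -0.172 437 [0.5766 0.6241 0.6003 0.035 ]
cr -0.164 449 [0.5765 0.6236 0.6001 0.0352]
cr -0.156 462 [0.5754 0.623  0.5992 0.0351]
cr -0.148 105 [0.5755 0.6224 0.5989 0.0351]
st -0.292 75 [0.588  0.6239 0.606  0.166 ]
st -0.284 686 [0.5879 0.6238 0.6059 0.1723]
st -0.276 928 [0.5873 0.6233 0.6053 0.1737]
st -0.268 968 [0.5873 0.6229 0.6051 0.1739]
st -0.26 1045 [0.5867 0.6226 0.6046 0.1738]
st -0.252 1273 [0.5846 0.6236 0.6041 0.1744]
st -0.244 1625 [0.5846 0.623  0.6038 0.1747]
st -0.236 2820 [0.5638 0.6428 0.6033 0.175 ]
st -0.228 4047 [0.555  0.6509 0.603  0.1764]
st -0.22 1404 [0.5842 0.6205 0.6023 0.1739]
st -0.212 1507 [0.584  0.6203 0.6022 0.1738]
st -0.204 1574 [0.5835 0.6197 0.6016 0.1738]
st -0.196
[... 270 characters left out ...]
84 535 [0.5908 0.6209 0.6059 0.1741]
sttop -0.276 757 [0.5902 0.6203 0.6052 0.1744]
sttop -0.268 807 [0.59   0.6194 0.6047 0.1744]
sttop -0.26 861 [0.5895 0.6194 0.6045 0.1743]
sttop -0.252 1094 [0.5846 0.6236 0.6041 0.1747]
sttop -0.244 1433 [0.5846 0.623  0.6038 0.1749]
sttop -0.236 2412 [0.5638 0.6428 0.6033 0.1754]
sttop -0.228 3472 [0.555  0.6509 0.603  0.1818]
sttop -0.22 1161 [0.5872 0.6174 0.6023 0.1744]
sttop -0.212 1240 [0.5867 0.6176 0.6021 0.1744]
sttop -0.204 1300 [0.5865 0.6169 0.6017 0.1743]
sttop -0.196 1383 [0.5861 0.6165 0.6013 0.1744]
sttop -0.188 1482 [0.5856 0.6161 0.6008 0.1744]
sttop -0.18 571 [0.586  0.6151 0.6006 0.1715]
sttop -0.172 171 [0.5949 0.6051 0.6    0.1683]
```

View pics/wrist13.png

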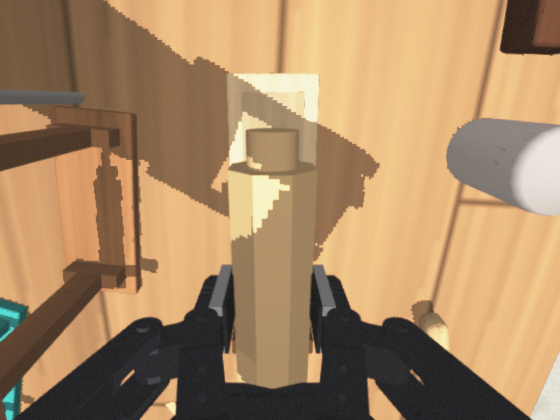

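View pics/side13.png

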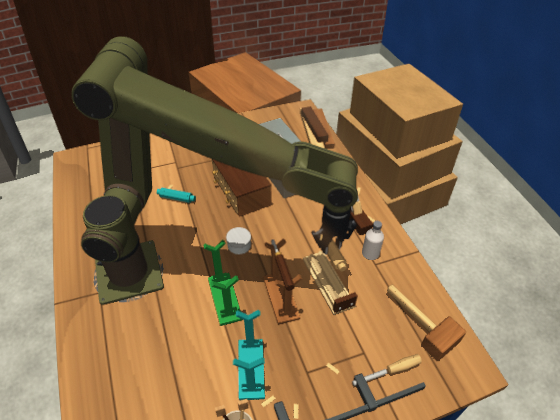

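>>> move_arm(rows=[{"translation": [0,0,-30],"spin": 0},{"translation": [0,0,-35],"spin": 0},{"translation": [0,0,-25],"spin": 0},{"translation": [0,0,-10],"spin": 0},{"translation": [0,0,0],"spin": 0}])

```text
clock: 19.98
ee_pos: [0.602, -0.2372, 0.0514]
ee_rot: [-3.14, -0.078, 0.001]
ft_force: [0.1, 0.2, -1.1]
opening: 0.0347
```

>>> move_arm(rows=[{"translation": [0,0,-4],"spin": 0},{"translation": [0,0,-2],"spin": 0},{"translation": [0,0,0],"spin": 0},{"translation": [0,0,0],"spin": 0}])

```text
clock: 20.48
ee_pos: [0.6023, -0.238, 0.0461]
ee_rot: [3.14, 0.077, 0.001]
ft_force: [0.2, 0.1, -1.6]
opening: 0.0343
```

>>> move_arm(rows=[{"translation": [0,0,-1.5],"spin": 0},{"translation": [0,0,-1],"spin": 0},{"translation": [0,0,0],"spin": 0}])

```text
clock: 20.85
ee_pos: [0.602, -0.2378, 0.043]
ee_rot: [-3.14, -0.077, 0.001]
ft_force: [0.4, -1.0, -0.9]
opening: 0.0347
```

>>> move_arm(rows=[{"translation": [0,0,-1],"spin": 0},{"translation": [0,0,0],"spin": 0}])

```text
clock: 21.1
ee_pos: [0.6022, -0.2379, 0.0422]
ee_rot: [3.141, 0.077, -0.0]
ft_force: [0.3, 0.6, -1.1]
opening: 0.0343
```

```bash
python3 -c "
from workcell import state
s=state();print(s['ft_force'],s['wrist_torque'],s['ee_pos'])"
```

```text
[ 0.2755321   0.63022138 -1.10876726] [ 0.0108275  -0.00285957  0.0095348 ] [ 0.60217788 -0.23788715  0.04218851]
```

>>> move_arm(rows=[{"translation": [0,0,-1],"spin": 0},{"translation": [0,0,0],"spin": 0}])

```text
clock: 21.35
ee_pos: [0.6022, -0.2379, 0.0421]
ee_rot: [-3.141, -0.077, 0.0]
ft_force: [-3.2, 1.0, 4.7]
opening: 0.0345
```

>>> move_arm(rows=[{"translation": [0,0,-0.7],"spin": 0},{"translation": [0,0,0],"spin": 0}])

```text
clock: 21.6
ee_pos: [0.6022, -0.2379, 0.042]
ee_rot: [-3.141, -0.077, 0.001]
ft_force: [-4.8, 3.1, 8.5]
opening: 0.0352
```

Contact: fz 8.5 N and fx −4.8 N, so it leans on the +x board. I'll release it so it settles in the groove, check it, then re-grip to slide.

>>> move_arm(rows=[{"translation": [-0.6,0,0],"spin": 0},{"translation": [0,0,0],"spin": 0}])

```text
clock: 21.85
ee_pos: [0.6022, -0.2379, 0.042]
ee_rot: [3.141, 0.077, 0.002]
ft_force: [-2.4, 1.5, 7.0]
opening: 0.0343
```

>>> move_arm(rows=[{"translation": [0,0,1],"spin": 0},{"translation": [0,0,0],"spin": 0},{"translation": [0,0,0],"spin": 0}], hand=60)

```text
clock: 22.22
ee_pos: [0.6015, -0.2379, 0.0411]
ee_rot: [-3.141, -0.077, 0.0]
ft_force: [0.4, 0.2, -1.2]
opening: 0.0517
```

```bash
python3 snap.py 14 wrist side; python3 - <<'E'
from h import *
c=load("wrist14.npz"); p=cloud(c,c); z=p[...,2]
print(c["ee_pos"],"yaw",np.arctan2(*R.from_rotvec(c["ee_rot"]).as_matrix()[[1,0],0]))
def prof(za,zb,lab,ya,yb,st=.012,xa=.56,xb=.65):
    m=(z>za)&(z<zb)&(p[...,0]>xa)&(p[...,0]<xb)
    for y0 in np.arange(ya,yb,st):
        k=m&(p[...,1]>=y0)&(p[...,1]<y0+st)
        if k.sum()>3: q=p[k]; print(lab,round(y0,3),k.sum(),np.round([q[:,0].min(),q[:,0].max(),(q[:,0].min()+q[:,0].max())/2,np.median(q[:,2])],4))
prof(.045,.075,"st",-.33,-.1)
prof(.061,.075,"top",-.33,-.1)
prof(.03,.045,"cr",-.25,-.1)
c=load("side14.npz"); cv2.imwrite("pics/s14c.png",cv2.resize(c["pixels"][220:340,260:400],None,fx=4.5,fy=4.5,interpolation=cv2.INTER_CUBIC))
E
```

```text
wrist 14 22.225 [ 0.6015 -0.2379  0.0411] [-3.141 -0.077  0.   ] 0.05173672987627734
side 14 22.275 [ 0.6014 -0.2378  0.0411] [-3.14  -0.077  0.   ] 0.05096656366136378
[ 0.6014633  -0.23787911  0.04114864] yaw 0.04895088284340651
st -0.294 141 [0.5881 0.6242 0.6062 0.0573]
st -0.282 1286 [0.5875 0.6235 0.6055 0.0639]
st -0.27 1471 [0.5868 0.623  0.6049 0.0644]
st -0.258 1727 [0.5778 0.6295 0.6037 0.0644]
st -0.246 2411 [0.5772 0.6295 0.6034 0.0641]
st -0.234 4168 [0.5633 0.6423 0.6028 0.0643]
st -0.222 2127 [0.5842 0.6207 0.6024 0.0644]
st -0.21 2344 [0.5836 0.6202 0.6019 0.0643]
st -0.198 2578 [0.5831 0.6194 0.6013 0.0644]
st -0.186 2695 [0.5827 0.6189 0.6008 0.0596]
st -0.174 1458 [0.5897 0.6113 0.6005 0.0569]
top -0.294 8 [0.5941 0.6034 0.5988 0.0618]
top -0.282 863 [0.593  0.618  0.6055 0.0651]
top -0.27 1010 [0.5921 0.6172 0.6047 0.0652]
top -0.258 1193 [0.5778 0.6295 0.6037 0.0652]
top -0.246 1581 [0.5773 0.6295 0.6034 0.0653]
top -0.234 2723 [0.5634 0.6423 0.6028 0.0655]
top -0.222 1494 [0.5896 0.6155 0.6025 0.0651]
top -0.21 1634 [0.5889 0.6148 0.6018 0.0651]
top -0.198 1805 [0.5883 0.6139 0.6011 0.0651]
top -0.186 1180 [0.5881 0.6138 0.601  0.0649]
cr -0.25 223 [0.5777 0.6292 0.6034 0.0336]
cr -0.238 228 [0.5772 0.6285 0.6028 0.0336]
cr -0.226 242 [0.5784 0.6268 0.6026 0.0334]
cr -0.214 264 [0.5779 0.6263 0.6021 0.0334]
cr -0.202 282 [0.5774 0.6258 0.6016 0.0335]
cr -0.19 569 [0.573 0.625 0.599 0.035]
cr -0.178 1381 [0.5763 0.6282 0.6023 0.0361]
cr -0.166 2060 [0.5759 0.624  0.6    0.0351]
cr -0.154 1437 [0.5753 0.6237 0.5995 0.035 ]
```

View pics/wrist14.png

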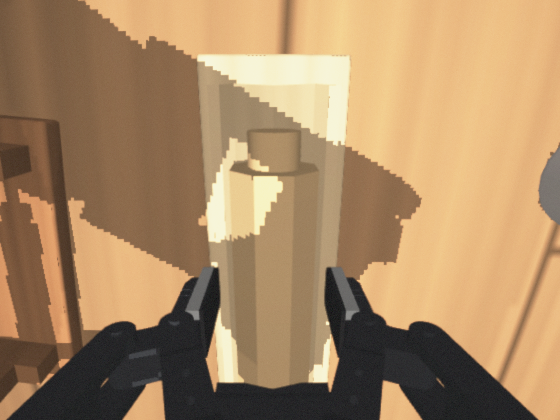

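View pics/s14c.png

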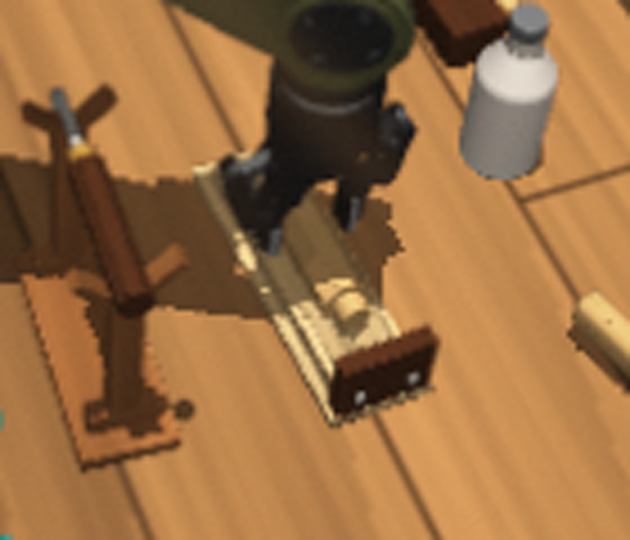

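>>> move_arm(rows=[{"translation": [0,0,1.5],"spin": 0},{"translation": [0,0,0],"spin": 0},{"translation": [0,0,0],"spin": 0},{"translation": [0,0,0],"spin": 0}], hand=0, grip_force=30)

```text
clock: 22.82
ee_pos: [0.6017, -0.2379, 0.0432]
ee_rot: [3.14, 0.077, 0.0]
ft_force: [0.8, 0.1, 0.9]
opening: 0.0352
```

>>> move_arm(rows=[{"translation": [0.2,-4,0],"spin": 0},{"translation": [0.3,-6,0],"spin": 0},{"translation": [0.3,-6,0],"spin": 0},{"translation": [0.2,-4,0],"spin": 0},{"translation": [0,0,0],"spin": 0}])

```text
clock: 23.45
ee_pos: [0.6028, -0.2588, 0.0431]
ee_rot: [3.139, 0.077, 0.001]
ft_force: [2.5, -1.0, -0.6]
opening: 0.0351
```

>>> move_arm(rows=[{"translation": [0.1,-2,0],"spin": 0},{"translation": [0.1,-2,0],"spin": 0},{"translation": [0.1,-1.5,0],"spin": 0},{"translation": [0,0,0],"spin": 0}])

```text
clock: 23.95
ee_pos: [0.603, -0.2635, 0.0431]
ee_rot: [3.14, 0.077, 0.0]
ft_force: [2.7, 1.2, 1.7]
opening: 0.0351
```

>>> move_arm(rows=[{"translation": [0.1,-1.5,0],"spin": 0},{"translation": [0,0,0],"spin": 0}])

```text
clock: 24.2
ee_pos: [0.6031, -0.265, 0.0431]
ee_rot: [3.14, 0.077, 0.0]
ft_force: [2.7, 2.3, 0.7]
opening: 0.035
```

>>> move_arm(rows=[{"translation": [0.1,-1.5,0],"spin": 0},{"translation": [0,0,0],"spin": 0}])

```text
clock: 24.45
ee_pos: [0.6032, -0.2665, 0.0431]
ee_rot: [3.14, 0.077, 0.0]
ft_force: [2.8, 2.0, 1.7]
opening: 0.035
```

>>> move_arm(rows=[{"translation": [0,-1.2,0],"spin": 0},{"translation": [0,0,0],"spin": 0}])

```text
clock: 24.7
ee_pos: [0.6032, -0.2677, 0.0431]
ee_rot: [3.141, 0.077, 0.0]
ft_force: [2.5, 2.0, 1.5]
opening: 0.0352
```

>>> move_arm(rows=[{"translation": [0,-1.2,0],"spin": 0},{"translation": [0,0,0],"spin": 0}])

```text
clock: 24.95
ee_pos: [0.6032, -0.2689, 0.0431]
ee_rot: [3.141, 0.077, 0.001]
ft_force: [2.9, 2.8, 1.5]
opening: 0.0348
```

>>> move_arm(rows=[{"translation": [0,-1.2,0],"spin": 0},{"translation": [0,0,0],"spin": 0}])

```text
clock: 25.2
ee_pos: [0.6032, -0.2694, 0.0431]
ee_rot: [-3.139, -0.077, -0.0]
ft_force: [1.6, 5.3, 2.5]
opening: 0.0347
```

>>> move_arm(rows=[{"translation": [0,-1,0],"spin": 0},{"translation": [0,0,0],"spin": 0}])

```text
clock: 25.45
ee_pos: [0.6032, -0.2694, 0.0431]
ee_rot: [-3.138, -0.077, 0.0]
ft_force: [2.8, 8.5, 4.9]
opening: 0.0352
```

```bash
python3 snap.py 15 side; python3 - <<'E'
from h import *
c=load("side15.npz"); cv2.imwrite("pics/s15c.png",cv2.resize(c["pixels"][220:340,260:400],None,fx=4.5,fy=4.5,interpolation=cv2.INTER_CUBIC))
E
```

```text
side 15 25.45 [ 0.6032 -0.2694  0.0431] [-3.138 -0.077  0.   ] 0.0352238903956802
```

View pics/s15c.png

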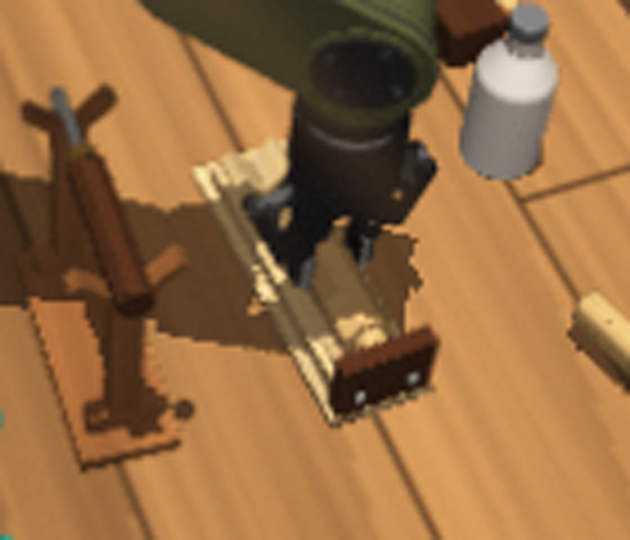

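The side crop shows the tenon against the stop block at about (365,330). The TCP has stalled at y = −0.2694 and the force is up to 8.5 N, so the end is on the stop. I'll ease off the push slightly before opening.

>>> move_arm(rows=[{"translation": [0,0.8,0],"spin": 0},{"translation": [0,0,0],"spin": 0}])

```text
clock: 25.75
ee_pos: [0.6032, -0.2694, 0.0431]
ee_rot: [-3.139, -0.077, -0.0]
ft_force: [2.8, 5.1, 3.0]
opening: 0.0351
```

>>> move_arm(rows=[{"translation": [0,0,0],"spin": 0},{"translation": [0,0,0],"spin": 0},{"translation": [0,0,0],"spin": 0}], hand=65)

```text
clock: 26.12
ee_pos: [0.6024, -0.2705, 0.0425]
ee_rot: [3.141, 0.077, -0.002]
ft_force: [0.6, 0.1, -0.5]
opening: 0.0556
```

>>> move_arm(rows=[{"translation": [0,0,10],"spin": 0},{"translation": [0,0,30],"spin": 0},{"translation": [0,0,50],"spin": 0},{"translation": [0,0,60],"spin": 0},{"translation": [0,20,30],"spin": 0}])

```text
clock: 26.75
ee_pos: [0.6044, -0.2518, 0.2289]
ee_rot: [3.137, 0.074, 0.01]
ft_force: [0.4, 0.2, -0.1]
opening: 0.0555
```

>>> move_arm(rows=[{"translation": [0,40,10],"spin": 0},{"translation": [0,20,0],"spin": 0},{"translation": [0,0,0],"spin": 0},{"translation": [0,0,0],"spin": 0}])

```text
clock: 27.25
ee_pos: [0.6026, -0.1907, 0.2318]
ee_rot: [-3.141, -0.077, 0.003]
ft_force: [0.2, -0.6, -0.5]
opening: 0.0551
```

```bash
python3 snap.py 16 wrist side top; python3 - <<'E'
from h import *
c=load("wrist16.npz"); p=cloud(c,c); z=p[...,2]
def prof(za,zb,lab,ya,yb,st=.01,xa=.56,xb=.65):
    m=(z>za)&(z<zb)&(p[...,0]>xa)&(p[...,0]<xb)
    for y0 in np.arange(ya,yb,st):
        k=m&(p[...,1]>=y0)&(p[...,1]<y0+st)
        if k.sum()>3: q=p[k]; print(lab,round(y0,3),k.sum(),np.round([q[:,0].min(),q[:,0].max(),(q[:,0].min()+q[:,0].max())/2,np.median(q[:,2])],4), np.round([q[:,1].min(),q[:,1].max()],4))
prof(.045,.075,"st",-.37,-.1)
m=(z>.165)&(z<.2)&(p[...,0]>.42)&(p[...,0]<.465)&(p[...,1]<-.15)
q=p[m]; print("hook",np.percentile(q[:,1],[1,99]),np.median(q[:,0]))
c=load("side16.npz"); cv2.imwrite("pics/s16c.png",cv2.resize(c["pixels"][190:340,220:400],None,fx=4,fy=4,interpolation=cv2.INTER_CUBIC))
E
```

```text
wrist 16 27.25 [ 0.6026 -0.1907  0.2318] [-3.141e+00 -7.700e-02  3.000e-03] 0.055147745476135775
side 16 27.3 [ 0.6026 -0.191   0.2318] [-3.14e+00 -7.60e-02  3.00e-03] 0.05559001434890985
top 16 27.35 [ 0.6027 -0.1911  0.232 ] [-3.14e+00 -7.50e-02  2.00e-03] 0.05577031381162308
st -0.37 69 [0.5751 0.6327 0.6039 0.0659] [-0.3636 -0.36  ]
st -0.36 422 [0.5751 0.643  0.609  0.0662] [-0.36 -0.35]
st -0.35 813 [0.5742 0.6433 0.6088 0.059 ] [-0.3499 -0.3401]
st -0.34 58 [0.5899 0.6255 0.6077 0.059 ] [-0.3398 -0.33  ]
st -0.33 243 [0.5895 0.6253 0.6074 0.0643] [-0.33 -0.32]
st -0.32 243 [0.5893 0.6247 0.607  0.0646] [-0.32 -0.31]
st -0.31 251 [0.589  0.6242 0.6066 0.0641] [-0.31 -0.3 ]
st -0.3 256 [0.5887 0.6234 0.6061 0.0644] [-0.3    -0.2901]
st -0.29 269 [0.5873 0.6229 0.6051 0.0639] [-0.29   -0.2801]
st -0.28 274 [0.5869 0.6222 0.6046 0.0642] [-0.28 -0.27]
st -0.27 276 [0.5867 0.6221 0.6044 0.0643] [-0.2699 -0.2601]
st -0.26 290 [0.5864 0.6221 0.6042 0.0639] [-0.26 -0.25]
st -0.25 299 [0.5861 0.6216 0.6039 0.0643] [-0.25 -0.24]
st -0.24 308 [0.5858 0.6208 0.6033 0.064 ] [-0.24 -0.23]
st -0.23 316 [0.5845 0.6202 0.6023 0.064 ] [-0.2299 -0.2201]
st -0.22 416 [0.5838 0.6196 0.6017 0.062 ] [-0.22 -0.21]
st -0.21 214 [0.5908 0.6193 0.6051 0.0568] [-0.21   -0.2001]
st -0.2 141 [0.5906 0.6113 0.6009 0.0552] [-0.1999 -0.195 ]
hook [-0.31061556 -0.15501582] 0.4483572639106632
```

View pics/s16c.png

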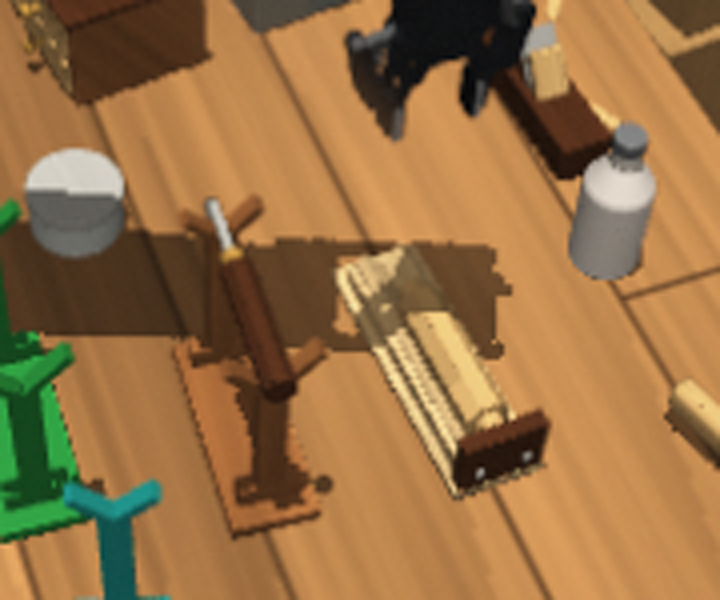

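View pics/wrist16.png

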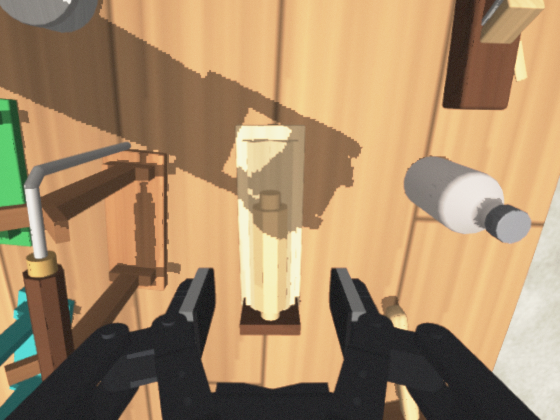

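```bash
python3 - <<'E'
from h import *
c=load("wrist16.npz"); p=cloud(c,c); z=p[...,2]
a=np.array([-.049,.9988]); 
m=(z>.058)&(p[...,1]<-.335)&(p[...,1]>-.38)&(((p[...,0]>.575)&(p[...,0]<.588))|((p[...,0]>.628)&(p[...,0]<.641)))
print("stop along",np.percentile(p[m][:,:2]@a,[0,2,50,98,100]), m.sum())
# tenon tip +y end and shoulders
m=(z>.05)&(z<.062)&(abs(p[...,0]-.6009)<.006)&(p[...,1]>-.215)&(p[...,1]<-.17)
print("far tenon tip",np.percentile(p[m][:,:2]@a,[90,98,100]))
m=(z>.0615)&(z<.069)&(abs(p[...,0]-.604)<.012)&(p[...,1]>-.338)&(p[...,1]<-.17)
s=p[m][:,:2]@a; print("body ends",np.percentile(s,[0,.5,99.5,100]))
cv2.imwrite("pics/w16c.png",cv2.resize(c["pixels"][270:350,220:320],None,fx=7,fy=7,interpolation=cv2.INTER_CUBIC))
E
```

```text
stop along [-0.39142881 -0.39072327 -0.38031054 -0.3747792  -0.37440518] 354
far tenon tip [-0.22524026 -0.224844   -0.22440226]
body ends [-0.36143228 -0.36016167 -0.23985833 -0.23947857]
```

View pics/w16c.png

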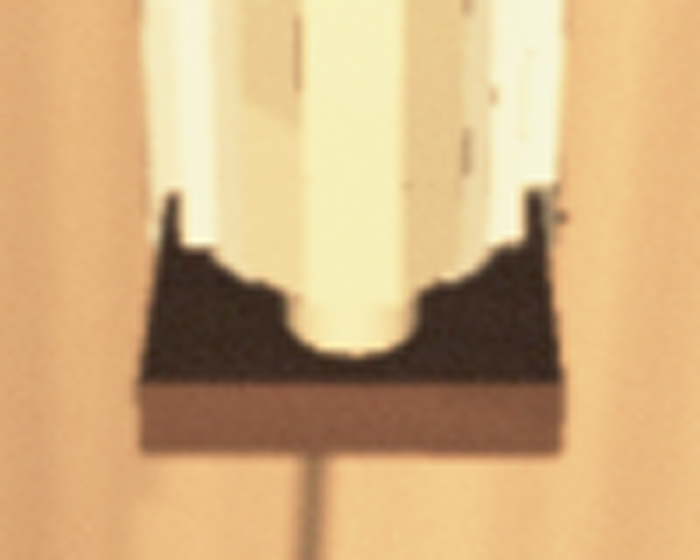

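The stretcher's far tip to the stop face measures 150.2 mm, against a length of 150 mm. It is seated and touching, and nothing is held, so I'm handing in.

```bash
python3 -c "
from workcell import hand_in,state
print(state()['clock']); print(hand_in())"
```

```text
27.4
the job is handed in; nothing more can be done
None
```

The stretcher is out of the gap and lies in the V cradle with its end against the stop, and the bent rod hangs back in its rest. I handed in at 27.4 s; no verdict was reported.

**What I did:**
- I gripped the rod at its rest, lowered its leg into the gap behind the stretcher and pulled the stretcher clear. Its centre ended at about −0.227 m in the cabinet's frame, past the −0.2 m needed.
- I re-hung the rod, then gripped the stretcher and laid it in the groove about 30 mm off the stop. I released it to settle, re-gripped it and slid it in until the stop pushed back at about 8.5 N.

**Last checks:**
- **Stretcher at the stop:** the far tip to the stop face measured 150.2 mm against a length of 150 mm, so the gap is about 0.
- **Stretcher in the groove:** its top is about 65 mm up (65.5 mm expected) and it is centred and in line with the groove.
- **Rod:** right after release it hung in both forks, within about 2 mm of where it started, and the last pictures show it still in place.
- **Bystanders:** the glue bottle, tin and plane were never approached and look unmoved by eye; I did not re-measure them.

**Disagreements:** early on, the top and wrist cameras differed by about 5 mm on the gap's position. I worked from the wrist camera with clearance to spare. When first laid, the stretcher leaned on one board of the V (about 5 N sideways) until I released it.

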